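# Put the sharpening stones away in their stacking case

## Robot

A 7-joint arm with a two-finger parallel gripper is mounted at the origin on a cart in front of the work surface, level with it; the furniture and walls round the work are solid. World frame = base frame: x ahead of the robot, y to its left, z up, the work surface at z = 0. Lengths are in mm, angles in rad, forces in N, time in s.
With the tool pointing down it reaches from about 425 to 800 mm from the base axis. Payload 8.3 kg.
Tool frame: the origin (TCP) lies at the very end of the fingers, on their centre line; the grasp point (between the pads) lies manip.pinch_z behind it (manip.pinch_z is the distance from the TCP to the grasp point, in mm); z points along the fingers, y is the line along which they close (so a half turn about z gives the same grasp; the last joint's range is limited). The gripper opens to 85 mm and grips with 20 to 120 N. Pads are 22 mm wide; open, the fingers measure 114 mm over their backs; the gripper's body (76 mm by 85 mm) begins 54 mm behind the grasp point. The pads swing forward as they close: fully open they stand 13 mm farther back than shut.
Start: joints at [1.275, 0.383, 0.016, 1.37, -0.006, 1.388, -0.046], TCP at [144.229, -608.113, 231.279] pointing down, gripper open.
Joint ranges: [-2.95, 2.95], [-0.25, 2.06], [-1.52, 1.56], [0.18, 2.33], [-1.44, 4.58], [0.02, 2.06], [-3.01, 3.01]. Speed limits (rad/s): [2.39, 2.39, 3.01, 3.01, 3.14, 3.14, 3.14].

## Interface

Orientations are given as [roll, pitch, yaw] about the fixed x, y, z axes, in that order (R = Rz(yaw) Ry(pitch) Rx(roll)).
In Python, from plant import monitor, camera, camera_model, workorder, manip gives the robot as it stands. The module is installed in compiled form; this text tells all that it offers.
- The arm moves only by the tool servo_tool, never from a script. Its argument "rows" is a list of rows, each an object of numbers: "dx", "dy", "dz": the shift along the tool's x, y, z in cm; "roll": the turn about the tool's z in degrees; "hand": the opening, from 0 (shut) to 1 (fully open). In form: [{"dx": .., "dy": .., "dz": .., "roll": .., "hand": ..}, ...]. A call has 1 to 10 rows; each row shifts and turns the commanded pose from where the row before left it, along the tool's axes as they then stand; what a row does not reach is not made up. A row lasts 1/8 s, in which the tool goes at most 62.5 mm and 10.7 degrees, less where a joint would pass 70% of its speed; a pose out of reach is approached as far as the arm can. A call with a gripper value outside its range is refused whole. The fingers move at their own pace and stop on an object; "grip_force" is the grip in N (left out, the last holds). Time passes only in rows, so rows that do not move let the fingers close. It gives the time, the measured TCP pose, the force, the opening and the grip force at its end, in the units of the state.
- monitor.observe(): the state, without advancing time (a new reading comes with each control period).
- camera(name): name is "scene" or "top"; returns the picture (384x512x3 uint8, blue, green, red); there is no depth.
- camera_model(name): a dict with "fovy" (degrees; the focal length in pixels is half the picture's height over the tangent of half this angle, whatever the lens; pixels are square), "cx", "cy" (the principal point, pixels), "k1" (the pictures are not rectified: a ray, as slopes to the right and down, at radius r is drawn at 1 + k1 r^2 times it, then the intrinsics apply), "eye" and "orientation" of the camera in the world. Camera axes: x right, y up, looking along -z (the intrinsics and any distortion apply to the point x, -y, -z); pixel columns grow to the right and rows downward; lengths in mm; the calibration is good to about 2 mm. A picture is of the moment at which its call begins. camera_model takes no time and is no camera call.
- workorder.close_job(): hands the job in; it is judged then, once.
The state is a dict: "t": time; "joints": joint angles; "qvel": joint speeds; "tau": joint torques, N m; "position": TCP position; "tool_rot": TCP orientation; "force": force on the tool from outside, world axes, zero at the start; "moment": the same for the moment, N m; "width": opening from 0.0 (shut) to 1.0 (fully open); "grip_force": force on a finger pad.
Only numpy, scipy, OpenCV 4.12 (cv2) and the standard library are available. Lean on these libraries where they do the work, as an engineer would, in place of code of your own. Each camera call takes 0.05 s, during which the arm holds its last target. There are 200 camera calls.

## Task

The rinsed sharpening stones stand in the draining block, where you can only take them by the end: first lay all of them side by side in the V-rest, one to a lane with its foot at the stop, and let go. Then take each by the middle and lay it flat in a groove of its tray, dark coarse ones in the lower tray (dark dots) and white fine ones in the upper tray (white dots). Close up the case: upper tray squarely on the lower tray, lid squarely on top, edges flush all round, and leave the bottle, tape measure and cup alone.

Things in the scene. Friction and masses are not known exactly. Their poses are not given: they have to be found in the camera images.
- dry_block: wooden draining block 88 x 88 x 70 mm, fixed to the bench, origin at the centre of its underside, z up. Four upright bores 64 mm deep, 14.5 mm wide, at (x, y) = (+-22, +-22) mm; a stone standing in one has its foot 6 mm above the bench, and its upper 56 mm stick out, slightly loose.
- v_rest: the V-rest as a whole, fixed to the bench: steel base plate 142 (x) x 150 x 8 mm centred at x = -16 mm; origin on the bench under the middle of the rest, z up; the rest slopes upward along +x. Its upper edge is 0.11 m above the bench.
- cradle: sloping part of the V-rest, fixed: three lanes that hold a stone each at 45 degrees. Origin: midpoint of the axis of a stone in the middle lane, 84 mm above the bench; x up along the slope, y across the lanes, z square to the slope, upward. Stones lie along x. Friction holds them where they are put: they hardly slide by themselves.
- lane_a (a point): midpoint of the axis of a stone lying in the first lane with its foot on the stop (y = -45 mm in the cradle's frame); axes as the cradle's. A lane is a pair of 90 degree V notches, at x = -56 to -40 and +18 to +30 mm, with edges 1.5 mm above and 11 mm (outside 16) beside the axis; the stone's upper 30 mm stick out beyond. Between the Vs it is free all round, down to a plate 28 mm below the axis.
- lane_b (a point): midpoint of the axis of a stone lying in the middle lane with its foot on the stop (y = 0 mm in the cradle's frame); axes as the cradle's.
- lane_c (a point): midpoint of the axis of a stone lying in the last lane with its foot on the stop (y = 45 mm in the cradle's frame); axes as the cradle's. The stop is a bar across all lanes at x = -66 to -60 mm, its edge 4 mm above the axes.
- lower_tray: open wooden tray 138 (x) x 62 (y) x 28 mm, two grooves along x; origin at the centre of its underside, z up; the same after a half turn. Loose, 350 g. Within 25 mm of x = 0 the walls are cut away over the full width to an 8 mm thick floor: finger room beside a stone, and a grip across the 62 mm (also at the ends). Dark dots on top of its two middle ribs. Bottom of the pile.
- upper_tray: open wooden tray 138 (x) x 62 (y) x 28 mm, two grooves along x; origin at the centre of its underside, z up; the same after a half turn. Loose, 200 g. Within 25 mm of x = 0 the walls are cut away over the full width to an 8 mm thick floor: finger room beside a stone, and a grip across the 62 mm (also at the ends). White dots on top of its two middle ribs.
- lower_g1 (a point): midpoint of the axis of a stone lying in the groove at y = -19 mm of the lower tray, 18 mm above the tray's underside. The groove runs along the tray's x, 16 mm wide, 128 mm long, its floor 12 mm above the underside; a stone in it is sunk 4 mm below the rim.
- lower_g2 (a point): midpoint of the axis of a stone lying in the groove at y = +19 mm of the lower tray, 18 mm above the tray's underside. The groove runs along the tray's x, 16 mm wide, 128 mm long, its floor 12 mm above the underside; a stone in it is sunk 4 mm below the rim.
- upper_g1 (a point): midpoint of the axis of a stone lying in the groove at y = -19 mm of the upper tray, 18 mm above the tray's underside. The groove runs along the tray's x, 16 mm wide, 128 mm long, its floor 12 mm above the underside; a stone in it is sunk 4 mm below the rim.
- upper_g2 (a point): midpoint of the axis of a stone lying in the groove at y = +19 mm of the upper tray, 18 mm above the tray's underside. The groove runs along the tray's x, 16 mm wide, 128 mm long, its floor 12 mm above the underside; a stone in it is sunk 4 mm below the rim.
- lid: wooden lid of the case, a board 138 (x) x 62 (y) x 10 mm with a dark bar handle 90 (x) x 16 (y) x 16 mm on top (10 to 26 mm high); origin at the centre of the underside, z up; the same after a half turn. Loose, 140 g.
- oil_bottle2: bystander: small red and green bottle, 61 mm wide, 153 mm tall, origin at the centre of its underside
- tape_measure: bystander: yellow tape measure, 38 x 82 x 65 mm, origin at the centre of its underside
- far_cup: bystander: grey plastic cup, 82 mm wide, 92 mm tall, origin at the centre of its underside
- coarse1: round sharpening stone, dark grey (coarse), a plain rod 12 mm in diameter and 120 mm long, 35 g; origin at the centre of the end that stands in the block at the start, z along the rod to its other end. May be absent (None).
- coarse1_mid (a point): the midpoint of coarse1, on its axis, 60 mm from either end
- coarse2: round sharpening stone, dark grey (coarse), a plain rod 12 mm in diameter and 120 mm long, 35 g; origin at the centre of the end that stands in the block at the start, z along the rod to its other end. May be absent (None).
- coarse2_mid (a point): the midpoint of coarse2, on its axis, 60 mm from either end
- fine1: round sharpening stone, white (fine), a plain rod 12 mm in diameter and 120 mm long, 35 g; origin at the centre of the end that stands in the block at the start, z along the rod to its other end. May be absent (None).
- fine1_mid (a point): the midpoint of fine1, on its axis, 60 mm from either end
- fine2: round sharpening stone, white (fine), a plain rod 12 mm in diameter and 120 mm long, 35 g; origin at the centre of the end that stands in the block at the start, z along the rod to its other end. May be absent (None).
- fine2_mid (a point): the midpoint of fine2, on its axis, 60 mm from either end
Mind the look-alikes: they are no part of the job. Leave any red look-alike of the lid alone.

How it is judged:
By the outcome, as a careful person would: the job done as asked, in the order asked, and still so for the second after the job is handed in, with the robot touching nothing.
Of coarse1, coarse2, fine1, fine2 only 2 to 3 are there at a start; the rules pass over those that are not, and their reading is None.
At some moment in a run one of lid may be knocked a few centimetres aside while the robot is not near it.
Once in a run the grip may slacken for a moment while it holds something.
It also fails if it takes over 210 s, if anything falls off the work surface, if the arm or the gripper's body presses on something with over 40 N, if the wrist force passes 120 N, or if a joint passes its speed limit or range.

## Working session

There is one attempt and no reset: what is moved stays moved. The work goes in short steps, Python scripts to look and compute and a tool call to move; the robot and the scene stay as the last step left them, time stands still between calls to the robot, and variables do not carry over. Pictures are saved under pics/ and viewed, at most 14 in all, crops included, and the job is handed in when it is done.

Besides the shell and the picture viewer there is one more tool, called as name(argument=value, ...) on one line, values as JSON. servo_tool: Moves the arm, as the interface text tells. Its arguments: {"type":"object","properties":{"rows":{"type":"array"},"grip_force":{"type":"number"}},"required":["rows"]}

```bash
mkdir -p pics; python3 - <<'E'
from plant import monitor, camera, camera_model, workorder, manip
import cv2
print(monitor.observe()); print(manip.pinch_z)
for n in("scene","top"):
    print(n,camera_model(n)); cv2.imwrite(f"pics/{n}0.png",camera(n))
a=cv2.imread("pics/scene0.png");b=cv2.imread("pics/top0.png")
E
```

```text
{'t': 0.0, 'joints': array([ 1.27510172,  0.38422919,  0.01637343,  1.37117139, -0.00630137,
        1.38818988, -0.04649726]), 'qvel': array([ 0.00015438,  0.0004286 ,  0.00103042, -0.00139139,  0.00144807,
       -0.00052226,  0.00205949]), 'tau': array([-5.95693618e-04, -6.27598715e+01,  8.44009034e-01, -3.71827483e+01,
        1.67983992e-02,  1.40719311e-02, -1.26282737e-05]), 'position': array([ 144.10455123, -607.63974886,  230.2766436 ]), 'tool_rot': array([-3.13964440e+00,  3.34883129e-05,  2.32861270e-01]), 'force': array([ 0.4462129 , -0.93015768,  0.1379368 ]), 'moment': array([-0.0010179 , -0.01323035, -0.00539356]), 'grip_force': 0.0, 'width': 0.999475174522726}
18.700000000000003
scene {'fovy': 43.24271288065832, 'cx': 259.1999040790586, 'cy': 191.3849079718007, 'k1': -0.009225169967230709, 'eye': array([  981.31050571, -1421.42001973,   921.11602229]), 'orientation': array([1.07744878, 0.0248567 , 0.23834207])}
top {'fovy': 53.80323595770867, 'cx': 249.64228422071187, 'cy': 184.56353426812507, 'k1': -0.002413271479064874, 'eye': array([ 358.57779319,  112.650456  , 1356.83501317]), 'orientation': array([ 0.17659148,  0.02526566, -1.5763711 ])}
```

View pics/scene0.png

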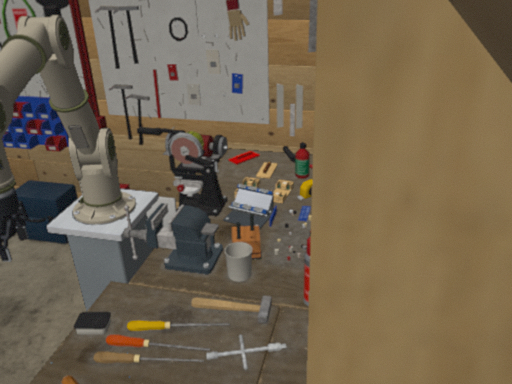

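View pics/top0.png

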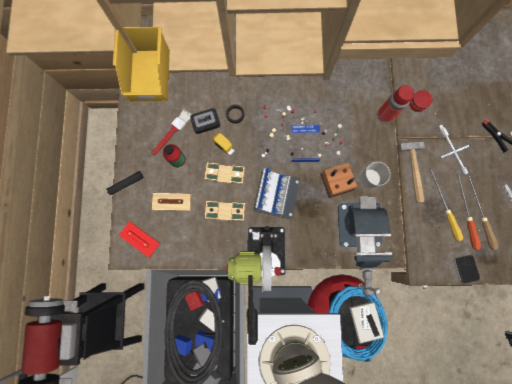

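```bash
cat > h.py <<'E'
import numpy as np, cv2
from scipy.spatial.transform import Rotation as R
from plant import monitor, camera, camera_model, workorder, manip
class Cam:
    def __init__(s,n):
        m=camera_model(n); s.n=n; s.f=192/np.tan(np.radians(m['fovy']/2)); s.c=np.array([m['cx'],m['cy']]); s.k=m['k1']
        s.e=np.array(m['eye']); s.R=R.from_euler('xyz',m['orientation']).as_matrix()
    def proj(s,P):
        p=(np.atleast_2d(P)-s.e)@s.R; q=np.c_[p[:,0],-p[:,1]]/-p[:,2:]
        return s.c+s.f*q*(1+s.k*(q**2).sum(1,keepdims=True))
    def ray(s,uv):
        d=(np.atleast_2d(uv)-s.c)/s.f; q=d.copy()
        for _ in range(8): q=d/(1+s.k*(q**2).sum(1,keepdims=True))
        v=np.c_[q[:,0],-q[:,1],-np.ones(len(q))]@s.R.T
        return v/np.linalg.norm(v,axis=1,keepdims=True)
    def plane(s,uv,z):
        v=s.ray(uv); return s.e+v*((z-s.e[2])/v[:,2:])
def tri(cs,uvs):
    A=np.zeros((3,3));b=np.zeros(3)
    for c,u in zip(cs,uvs):
        v=c.ray(u)[0];M=np.eye(3)-np.outer(v,v);A+=M;b+=M@c.e
    return np.linalg.solve(A,b)
T=Cam("top");S=Cam("scene")
E
python3 - <<'E'
from h import *
a=cv2.imread("pics/scene0.png");b=cv2.imread("pics/top0.png")
c=cv2.resize(b[120:270,110:310],None,fx=4,fy=4,interpolation=cv2.INTER_CUBIC);cv2.imwrite("pics/c1.png",c)
d=cv2.resize(a[130:270,190:315],None,fx=4,fy=4,interpolation=cv2.INTER_CUBIC)
e=cv2.resize(b[155:205,312:372],None,fx=4,fy=4,interpolation=cv2.INTER_CUBIC)
o=np.zeros((560,760,3),np.uint8);o[:560,:500]=d;o[:200,510:750]=e;cv2.imwrite("pics/c2.png",o)
E
```

```text
(no output)
```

View pics/c1.png

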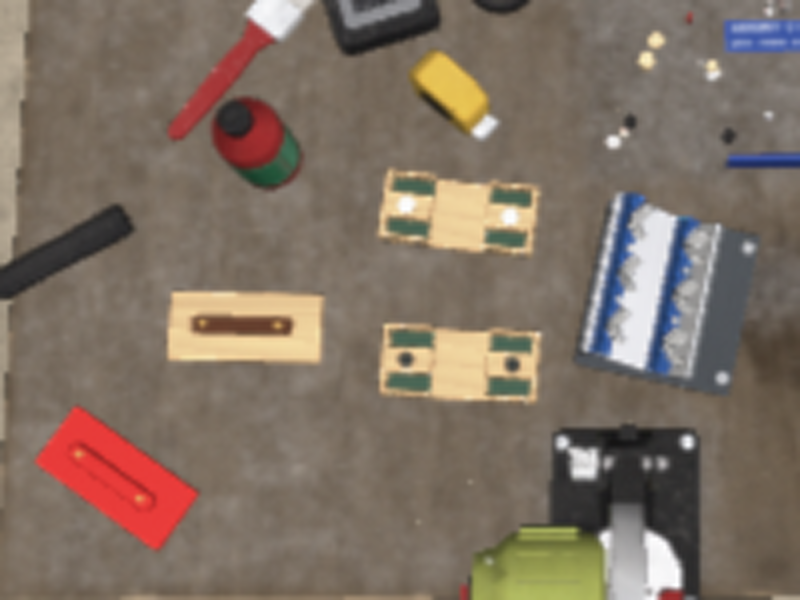

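View pics/c2.png

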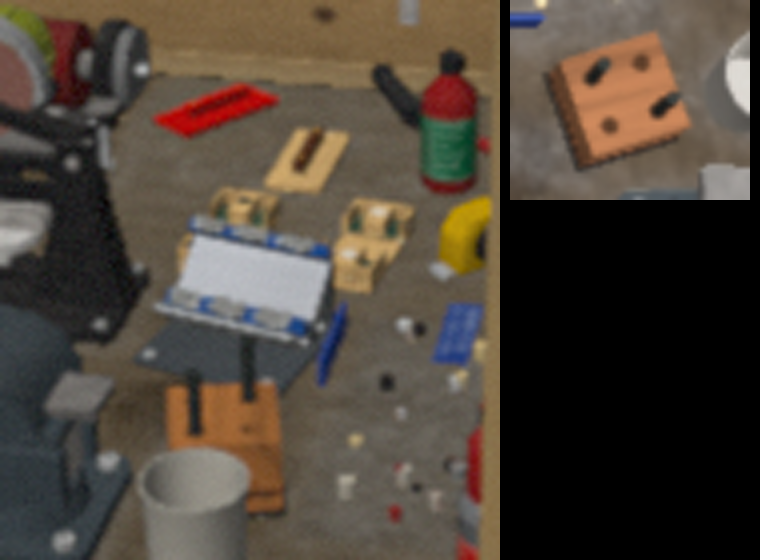

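```bash
cat > m.py <<'E'
from h import *
def blobs(mask,amin=2):
    n,l,st,c=cv2.connectedComponentsWithStats(mask.astype(np.uint8),connectivity=8)
    return [(c[i],st[i,4]) for i in range(1,n) if st[i,4]>=amin]
def wcent(w,box):
    u0,v0,u1,v1=box; w=w[v0:v1,u0:u1]; vv,uu=np.mgrid[v0:v1,u0:u1]
    return np.array([(w*uu).sum(),(w*vv).sum()])/w.sum()
def dot(img,u,v,dark,r=3):
    g=img.astype(float).sum(2) if dark else img[...,0].astype(float)
    u=int(round(u));v=int(round(v)); p=g[v-r:v+r+1,u-r:u+r+1]
    m=np.median(p); w=np.clip((m-p) if dark else (p-m),0,None); w[w<.3*w.max()]=0
    vv,uu=np.mgrid[v-r:v+r+1,u-r:u+r+1]
    return np.array([(w*uu).sum(),(w*vv).sum()])/w.sum()
def line2(a,b,name):
    c=(a+b)/2;d=(a-b); print(name,c.round(1),"sep",np.hypot(*d[:2]).round(1),"yaw",np.degrees(np.arctan2(d[1],d[0])).round(1))
    return c
E
python3 - <<'E'
from m import *
b=cv2.imread("pics/top0.png");h=cv2.cvtColor(b,cv2.COLOR_BGR2HSV)
P=lambda x,y:(x/4+110,y/4+120)
for nm,l,r,dk in(("upper",(405,203),(510,215),0),("lower",(405,359),(511,364),1)):
    q=[dot(b,*P(*p),dk,2) for p in(l,r)]; print(q); line2(*[T.plane(x,28)[0] for x in q],nm)
# wood rect outlines, lid, block
def rect(box,mask,z,nm):
    u0,v0,u1,v1=box; m=np.zeros(mask.shape,np.uint8);m[v0:v1,u0:u1]=mask[v0:v1,u0:u1]
    m=cv2.morphologyEx(m,cv2.MORPH_CLOSE,np.ones((5,5)))
    cs,_=cv2.findContours(m,0,cv2.CHAIN_APPROX_NONE);c=max(cs,key=cv2.contourArea)
    M=cv2.moments(c);ct=(M['m10']/M['m00'],M['m01']/M['m00']); W=T.plane(c[:,0,:].astype(float),z)[:,:2]
    rr=cv2.minAreaRect(W.astype(np.float32)); print(nm,ct,T.plane(ct,z)[0].round(1),rr)
hsv=h; print("lid hsv",hsv[195,155],hsv[205,180],"bg",hsv[215,170],"block",hsv[176,340],"tray",hsv[174,224],"handle",hsv[201,170])
V=hsv[...,2]
wood=((hsv[...,0]<25)&(hsv[...,1]>60)&(V>150)).astype(np.uint8)
rect((150,190,194,214),wood,10,"lid"); rect((200,160,248,186),wood,28,"up");rect((200,198,248,224),wood,28,"low")
blk=((hsv[...,0]<20)&(hsv[...,1]>110)&(V>60)).astype(np.uint8)
rect((315,158,362,200),blk,70,"block")
dk=np.clip(110-b.sum(2)/3.,0,None); 
print("handle",wcent(dk,(155,196,186,206)),T.plane(wcent(dk,(155,196,186,206)),26))
E
```

```text
[array([211.00301205, 170.85542169]), array([237.        , 173.85639687])]
upper [641.5 236.9  28. ] sep 94.5 yaw 82.7
[array([211.01929012, 209.41435185]), array([237.78412132, 210.84656557])]
lower [505.2 234.6  28. ] sep 94.9 yaw 86.5
lid hsv [ 18  93 227] [ 21  85 242] bg [ 14  42 127] block [ 12 140 202] tray [ 19  88 236] handle [  9 139 103]
lid (171.07371794871796, 201.2946047008547) [540.7 429.2  10. ] ((540.1517944335938, 429.7936706542969), (140.02984619140625, 61.880218505859375), 89.5253677368164)
up (224.42736397253037, 172.96619123085048) [639.2 235.3  28. ] ((639.5142211914062, 235.6507568359375), (141.5296630859375, 66.33509826660156), 82.86247253417969)
low (224.51286008230448, 210.43158436213992) [504.1 234.2  28. ] ((504.4538269042969, 233.75833129882812), (141.23956298828125, 63.52492904663086), 86.61216735839844)
block (338.7293956043956, 179.38690476190476) [ 603.5 -163.1   70. ] ((603.90869140625, -163.04916381835938), (92.91266632080078, 102.27911376953125), 16.761871337890625)
handle [170.13528687 200.94331097] [[539.86007773 428.85260437  26.        ]]
```

```bash
python3 - <<'E'
from m import *
a=cv2.imread("pics/scene0.png");b=cv2.imread("pics/top0.png")
p=T.plane([(299.25,178),(290.5,218)],8)[:,:2];d=p[0]-p[1];print(p,np.hypot(*d))
ey=-d/np.hypot(*d);ex=np.array([ey[1],-ey[0]]);o=p.mean(0)+87*ex;print("rest",o,np.degrees(np.arctan2(ex[1],ex[0])))
def fr(o,yaw):
    y=np.radians(yaw);M=np.eye(4);M[:2,:2]=[[np.cos(y),-np.sin(y)],[np.sin(y),np.cos(y)]];M[:2,3]=o;return M
ap=lambda M,P:(np.c_[P,np.ones(len(P))]@M.T)[:,:3]
yr=np.degrees(np.arctan2(ex[1],ex[0]))
M=fr(o,yr);s=2**-.5
C=M@np.array([[s,0,-s,0],[0,1,0,0],[s,0,s,84],[0,0,0,1]])
RP=[]
for l in(-45,0,45):
  for x in(-60,-48,24): RP.append(ap(C,[[x,l,1.5]])[0])
pl=ap(M,[[-87,-75,8],[-87,75,8],[55,75,8],[55,-75,8]])
B=fr((603,-161),16.8); c=ap(B,[[44,44,70],[-44,44,70],[-44,-44,70],[44,-44,70]]+[[i,j,z] for i in(22,-22) for j in(22,-22) for z in (70,126)])
print(c.round(0))
def draw(img,cam,box,k,pts,col,out):
    u0,v0,u1,v1=box;I=cv2.resize(img[v0:v1,u0:u1],None,fx=k,fy=k,interpolation=cv2.INTER_CUBIC)
    for P,cl in zip(pts,col):
        for q in cam.proj(P):
            x=(q-[u0,v0]+.5)*k;cv2.circle(I,tuple(int(t) for t in x),2,cl,-1)
    return I
L=[(0,255,0),(0,0,255),(255,255,0)]
i1=draw(b,T,(250,155,365,225),6,[np.array(RP),pl,c],L,0)[:, :690]
i2=draw(a,S,(220,180,285,265),6,[np.array(RP),pl,c],L,0)
cv2.imwrite("pics/o1.png",i1);cv2.imwrite("pics/o2.png",i2)
E
```

```text
[[621.87062209 -34.41837363]
 [477.29787622   0.73555047]] 148.78533942328804
rest [570.13998003  67.6953374 ] 76.33333998931441
[[ 632. -106.   70.]
 [ 548. -132.   70.]
 [ 574. -216.   70.]
 [ 658. -190.   70.]
 [ 618. -134.   70.]
 [ 618. -134.  126.]
 [ 630. -176.   70.]
 [ 630. -176.  126.]
 [ 576. -146.   70.]
 [ 576. -146.  126.]
 [ 588. -188.   70.]
 [ 588. -188.  126.]]
```

View pics/o1.png

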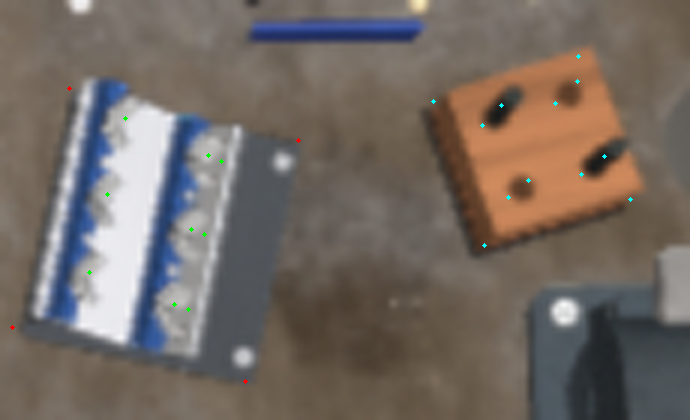

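View pics/o2.png

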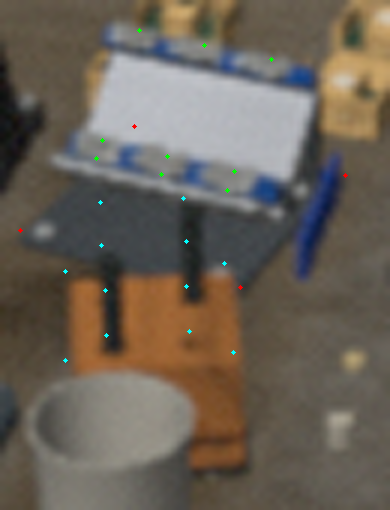

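```bash
python3 - <<'E'
from m import *
a=cv2.imread("pics/scene0.png");b=cv2.imread("pics/top0.png")
ct=lambda x,y:((x+.5)/6-.5+250,(y+.5)/6-.5+155)
cs=lambda x,y:((x+.5)/6-.5+220,(y+.5)/6-.5+180)
for n,t,s in(("stopA",(238,128),(283,212)),("stopC",(200,355),(55,160)),("s1",(502,106),(192,250)),("s2",(606,158),(112,305)),("upA",(125,118),(268,66)),("upB",(108,193),(195,48)),("upC",(90,272),(137,36))):
    p=tri([T,S],[ct(*t),cs(*s)]);print(n,p.round(1),"res",(T.proj(p)[0]-ct(*t)).round(1),(S.proj(p)[0]-cs(*s)).round(1))
# stones by dark mask
g=b.max(2);m=np.zeros(g.shape,bool);m[165:190,328:357]=g[165:190,328:357]<75
B1=blobs(m,4);print("top",[(c.round(2),n) for c,n in B1])
g=a.max(2);m=np.zeros(g.shape,bool);m[210:242,235:256]=g[210:242,235:256]<70
B2=blobs(m,4);print("sc",[(c.round(2),n) for c,n in B2])
E
```

```text
stopA [631.8   6.   34.4] res [-0.7 -2. ] [-2.1  0.4]
stopC [490.7  30.   41.9] res [-0.2 -0.4] [-0.4  0.1]
s1 [ 623.3 -139.8   97.5] res [-0.  -0.1] [-0.1  0. ]
s2 [ 594.  -196.9   94.8] res [-0.1 -0.3] [-0.3  0. ]
upA [617.2  72.2  97.9] res [0.1 0.3] [ 0.3 -0.1]
upB [571.8  81.7 101. ] res [0.3 0.9] [ 0.9 -0.2]
upC [529.7  93.1  98.6] res [0.1 0.3] [ 0.2 -0. ]
top [(array([333.2 , 172.47]), np.int32(15)), (array([350.07, 180.87]), np.int32(15))]
sc [(array([238.4 , 212.75]), np.int32(20)), (array([250.94, 219.83]), np.int32(77)), (array([238.15, 227.58]), np.int32(55))]
```

servo_tool(rows=[{"dz":-5},{"dz":-5},{"dx":4.78,"dy":-2.87},{"dx":4.78,"dy":-2.87},{"dx":4.78,"dy":-2.87},{"dx":4.78,"dy":-2.87},{"dx":4.78,"dy":-2.87},{"dx":4.78,"dy":-2.87},{"dx":4.78,"dy":-2.87},{"dx":4.78,"dy":-2.87}])

```text
$.rows[0]: bad value
```

servo_tool(rows=[{"dx":4.78,"dy":-2.87},{"dx":4.78,"dy":-2.87},{"dx":4.78,"dy":-2.87},{"dx":4.78,"dy":-2.87},{"roll":-10.5},{"roll":-10.5},{"roll":-10.5},{"roll":-10.5},{"roll":-10.5},{"roll":-10.5,"hand":0.5}])

```text
$.rows[0]: bad value
```

```bash
cat > go.py <<'E'
# usage: go.py x y z yawdeg : how far to go in tool axes
import sys
from h import *
def st():
    o=monitor.observe();p=o['position'];r=o['tool_rot'];print("t %.1f"%o['t'],"p",p.round(1),"rot",np.degrees(r).round(1),"F",o['force'].round(1),"w %.3f g %.1f"%(o['width'],o['grip_force']));return p,r
def go(x,y,z,yaw=None):
    p,r=st();M=R.from_euler('xyz',r).as_matrix();d=M.T@(np.array([x,y,z])-p)/10
    dy=np.degrees(r[2])
    print("dx dy dz cm",d.round(2),"roll",None if yaw is None else round(-((yaw-dy+180)%360-180),1))
if __name__=="__main__": 
    a=[float(v) for v in sys.argv[1:]]
    go(*a) if a else st()
E
python3 go.py 623 -140 330 76.3
python3 - <<'E'
from h import *
print(T.plane([(333.2,172.47),(350.07,180.87)],98))
b=camera("top");a=camera("scene");cv2.imwrite("pics/t1.png",b);cv2.imwrite("pics/s1.png",a)
o=np.zeros((520,800,3),np.uint8)
i=cv2.resize(b[150:215,310:375],None,fx=6,fy=6,interpolation=3);o[:390,:390]=i
i=cv2.resize(a[160:265,210:285],None,fx=5,fy=5,interpolation=3)[:520,:375];o[:520,400:775]=i;cv2.imwrite("pics/v1.png",o)
E
```

```text
t 0.1 p [ 144.1 -607.7  230.4] rot [-179.9    0.    13.3] F [-0.6  0.2 -0.5] w 1.001 g 0.0
dx dy dz cm [ 57.39 -34.48  -9.9 ] roll -63.0
[[ 622.14302414 -139.58057663   98.        ]
 [ 592.67556747 -194.75846599   98.        ]]
```

View pics/v1.png

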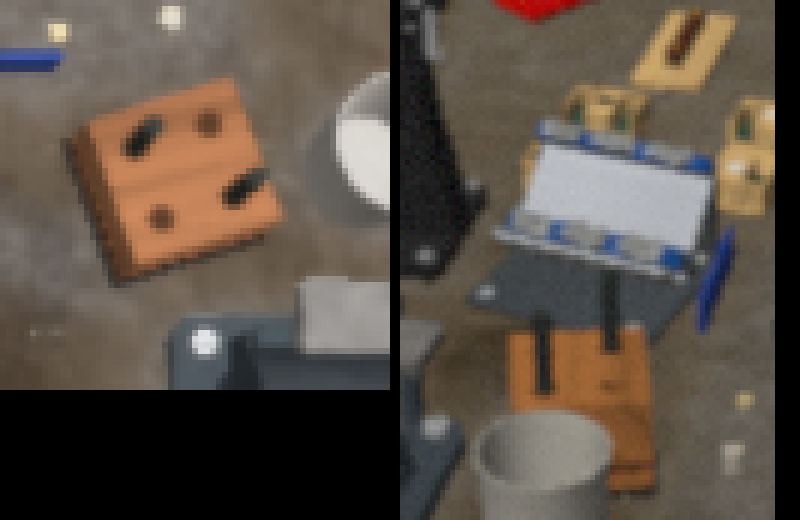

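servo_tool(rows=[{"dx":0,"dy":0,"dz":-5,"roll":0,"hand":1},{"dx":0,"dy":0,"dz":-5,"roll":0,"hand":1},{"dx":4.78,"dy":-2.87,"dz":0,"roll":0,"hand":1},{"dx":4.78,"dy":-2.87,"dz":0,"roll":0,"hand":1},{"dx":4.78,"dy":-2.87,"dz":0,"roll":0,"hand":1},{"dx":4.78,"dy":-2.87,"dz":0,"roll":0,"hand":1},{"dx":4.78,"dy":-2.87,"dz":0,"roll":0,"hand":1},{"dx":4.78,"dy":-2.87,"dz":0,"roll":0,"hand":1},{"dx":4.78,"dy":-2.87,"dz":0,"roll":0,"hand":1},{"dx":4.78,"dy":-2.87,"dz":0,"roll":0,"hand":1}], grip_force=20)

```text
t: 1.45
position: [464.3, -295.1, 331.3]
tool_rot: [3.141, -0.0, 0.233]
force: [1.1, -0.2, -0.4]
width: 1.001
grip_force: 0.0
```

servo_tool(rows=[{"dx":4.78,"dy":-2.87,"dz":0,"roll":0,"hand":1},{"dx":4.78,"dy":-2.87,"dz":0,"roll":0,"hand":1},{"dx":4.78,"dy":-2.87,"dz":0,"roll":0,"hand":1},{"dx":4.78,"dy":-2.87,"dz":0,"roll":0,"hand":1},{"dx":0,"dy":0,"dz":0,"roll":-10.5,"hand":1},{"dx":0,"dy":0,"dz":0,"roll":-10.5,"hand":0.6},{"dx":0,"dy":0,"dz":0,"roll":-10.5,"hand":0.6},{"dx":0,"dy":0,"dz":0,"roll":-10.5,"hand":0.6},{"dx":0,"dy":0,"dz":0,"roll":-10.5,"hand":0.6},{"dx":0,"dy":0,"dz":0,"roll":-10.5,"hand":0.6}])

```text
t: 2.7
position: [622.8, -140.8, 331.0]
tool_rot: [-3.141, 0.0, 1.338]
force: [-0.1, 0.3, -0.1]
width: 0.598
grip_force: 0.0
```

```bash
python3 go.py 622.5 -139.7 102 76.3
```

```text
t 2.7 p [ 622.8 -140.8  331. ] rot [-180.     0.    76.7] F [-0.1  0.3 -0.1] w 0.598 g 0.0
dx dy dz cm [ 0.1  -0.04 22.9 ] roll 0.4
```

servo_tool(rows=[{"dx":0.1,"dy":-0.04,"dz":4.5,"roll":0.4,"hand":0.6},{"dx":0,"dy":0,"dz":4.5,"roll":0,"hand":0.6},{"dx":0,"dy":0,"dz":4.5,"roll":0,"hand":0.6},{"dx":0,"dy":0,"dz":4.5,"roll":0,"hand":0.6},{"dx":0,"dy":0,"dz":3,"roll":0,"hand":0.6},{"dx":0,"dy":0,"dz":1.8,"roll":0,"hand":0.6},{"dx":0,"dy":0,"dz":0,"roll":0,"hand":0.6}])

```text
t: 3.58
position: [622.1, -139.5, 102.3]
tool_rot: [-3.139, -0.0, 1.325]
force: [-0.3, 0.1, 0.2]
width: 0.599
grip_force: 0.0
```

```bash
python3 go.py 622.5 -139.7 102 76.3; python3 - <<'E'
from h import *
b=camera("top");a=camera("scene");cv2.imwrite("pics/t2.png",b);cv2.imwrite("pics/s2.png",a)
i=cv2.resize(a[170:260,215:285],None,fx=6,fy=6,interpolation=3)
p=monitor.observe()['position']
for z in(0,18.7,18.7+5.3): 
    q=(S.proj(p+[0,0,z])[0]-[215,170]+.5)*6;cv2.circle(i,tuple(q.astype(int)),2,(0,0,255),-1)
cv2.imwrite("pics/v2.png",i)
E
```

```text
t 3.6 p [ 622.1 -139.5  102.3] rot [-179.9   -0.    75.9] F [-0.3  0.1  0.2] w 0.599 g 0.0
dx dy dz cm [-0.01  0.05  0.03] roll -0.4
```

View pics/v2.png

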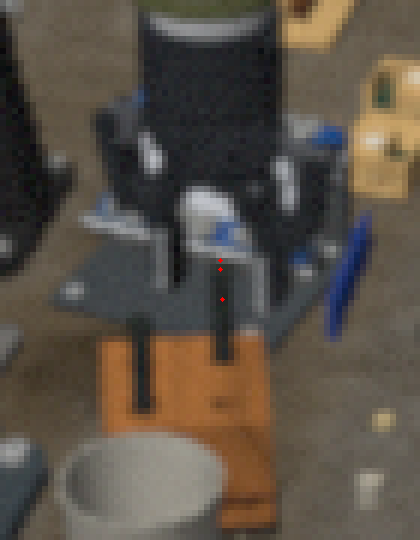

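servo_tool(rows=[{"dx":0,"dy":0,"dz":0,"roll":0,"hand":0.3},{"dx":0,"dy":0,"dz":0,"roll":0,"hand":0},{"dx":0,"dy":0,"dz":0,"roll":0,"hand":0},{"dx":0,"dy":0,"dz":0,"roll":0,"hand":0},{"dx":0,"dy":0,"dz":0,"roll":0,"hand":0},{"dx":0,"dy":0,"dz":0,"roll":0,"hand":0}], grip_force=40)

```text
t: 4.42
position: [623.4, -139.6, 104.4]
tool_rot: [3.14, -0.0, 1.325]
force: [0.1, 0.2, 5.2]
width: 0.124
grip_force: 39.3
```

servo_tool(rows=[{"dx":0,"dy":0,"dz":-2,"roll":0,"hand":0},{"dx":0,"dy":0,"dz":-4,"roll":0,"hand":0},{"dx":0,"dy":0,"dz":-4,"roll":0,"hand":0},{"dx":0,"dy":0,"dz":-3.6,"roll":-0.4,"hand":0},{"dx":0,"dy":0,"dz":0,"roll":0,"hand":0}])

```text
t: 5.05
position: [624.2, -139.4, 244.2]
tool_rot: [3.135, -0.0, 1.333]
force: [0.8, 0.2, -0.6]
width: 0.118
grip_force: 39.3
```

```bash
python3 go.py 604 20.2 240 76.3
```

```text
t 5.0 p [ 624.2 -139.4  244.2] rot [179.6  -0.   76.4] F [ 0.8  0.2 -0.6] w 0.118 g 39.3
dx dy dz cm [15.03 -5.73  0.39] roll 0.1
```

servo_tool(rows=[{"dx":3.75,"dy":-1.43,"dz":0,"roll":0,"hand":0},{"dx":3.75,"dy":-1.43,"dz":0,"roll":0,"hand":0},{"dx":3.75,"dy":-1.43,"dz":0,"roll":0,"hand":0},{"dx":3.75,"dy":-1.44,"dz":0,"roll":0,"hand":0},{"dx":0,"dy":0,"dz":3,"roll":0,"hand":0},{"dx":0,"dy":0,"dz":3,"roll":0,"hand":0},{"dx":0,"dy":0,"dz":0,"roll":0,"hand":0}])

```text
t: 5.92
position: [600.4, 19.3, 176.7]
tool_rot: [-3.136, 0.002, 1.333]
force: [0.5, 0.3, -0.4]
width: 0.121
grip_force: 40.0
```

```bash
python3 go.py 604 20.2 144 76.3; python3 - <<'E'
from h import *
b=camera("top");a=camera("scene");cv2.imwrite("pics/t3.png",b);cv2.imwrite("pics/s3.png",a)
i=cv2.resize(a[140:240,210:290],None,fx=6,fy=6,interpolation=3)
p=monitor.observe()['position']
y=np.radians(76.3);ex=np.array([np.cos(y),np.sin(y),0]);ey=np.array([-ex[1],ex[0],0]);o=np.array([569,66.5,84.]);s=2**-.5
cx=s*ex+[0,0,s];cz=-s*ex+[0,0,s]
def d(P,c): 
    q=(S.proj(P)[0]-[210,140]+.5)*6;cv2.circle(i,tuple(q.astype(int)),2,c,-1)
d(p,(0,0,255));d(p-[0,0,97],(0,0,255))
for l in(-45,0,45):
  for x in(-60,-48,24):d(o+l*ey+x*cx,(0,255,0))
cv2.imwrite("pics/v3.png",i)
E
```

```text
t 5.9 p [600.4  19.3 176.7] rot [-1.797e+02  1.000e-01  7.630e+01] F [ 0.5  0.3 -0.4] w 0.121 g 40.0
dx dy dz cm [0.18 0.34 3.27] roll 0.0
```

View pics/v3.png

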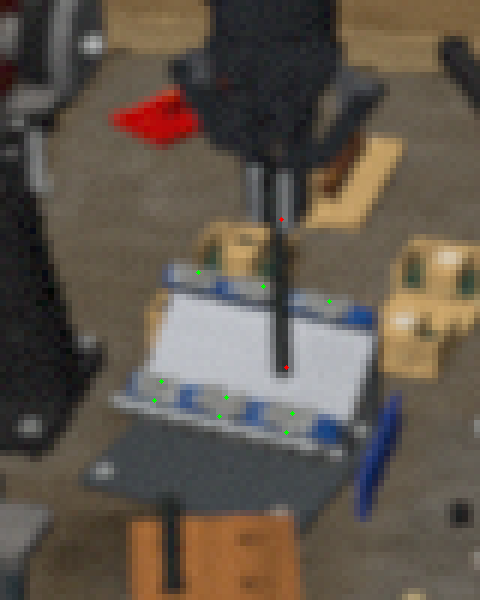

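servo_tool(rows=[{"dx":0.2,"dy":0.2,"dz":1.5,"roll":0,"hand":0},{"dx":0,"dy":0,"dz":1.0,"roll":0,"hand":0},{"dx":0,"dy":0,"dz":0.3,"roll":0,"hand":0},{"dx":0,"dy":0,"dz":0.3,"roll":0,"hand":0},{"dx":0,"dy":0,"dz":0,"roll":0,"hand":0}])

```text
t: 6.65
position: [604.9, 21.2, 148.3]
tool_rot: [-3.142, -0.0, 1.332]
force: [-0.4, 0.6, -0.4]
width: 0.12
grip_force: 40.0
```

servo_tool(rows=[{"dx":0,"dy":-0.1,"dz":0.2,"roll":0,"hand":0},{"dx":0,"dy":0,"dz":0.2,"roll":0,"hand":0},{"dx":0,"dy":0,"dz":0,"roll":0,"hand":0}])

```text
t: 7.02
position: [603.7, 21.3, 144.2]
tool_rot: [-3.141, 0.0, 1.332]
force: [-0.7, -0.2, -0.4]
width: 0.116
grip_force: 40.2
```

servo_tool(rows=[{"dx":0,"dy":0,"dz":0.2,"roll":0,"hand":0},{"dx":0,"dy":0,"dz":0,"roll":0,"hand":0}])

```text
t: 7.28
position: [603.9, 21.2, 142.4]
tool_rot: [3.141, 0.0, 1.332]
force: [-1.6, -1.2, 1.8]
width: 0.121
grip_force: 40.6
```

```bash
python3 go.py 604 20.2 144 76.3
```

```text
t 7.3 p [603.9  21.2 142.4] rot [180.    0.   76.3] F [-1.6 -1.2  1.8] w 0.121 g 40.6
dx dy dz cm [-0.1   0.03 -0.16] roll 0.0
```

servo_tool(rows=[{"dx":1.0,"dy":0,"dz":0.04,"roll":0,"hand":0},{"dx":1.0,"dy":0,"dz":0.13,"roll":0,"hand":0},{"dx":1.0,"dy":0,"dz":0.22,"roll":0,"hand":0},{"dx":0.95,"dy":0,"dz":0.3,"roll":0,"hand":0},{"dx":0,"dy":0,"dz":0,"roll":0,"hand":0}], grip_force=20)

```text
t: 7.9
position: [613.2, 61.3, 135.1]
tool_rot: [-3.141, -0.001, 1.334]
force: [-1.8, -1.6, 4.1]
width: 0.12
grip_force: 42.1
```

servo_tool(rows=[{"dx":0.93,"dy":0,"dz":0.38,"roll":0,"hand":0},{"dx":0.9,"dy":0,"dz":0.47,"roll":0,"hand":0},{"dx":0,"dy":0,"dz":0,"roll":0,"hand":0}])

```text
t: 8.28
position: [617.4, 78.8, 126.5]
tool_rot: [-3.141, -0.001, 1.334]
force: [-0.2, -0.3, 3.4]
width: 0.12
grip_force: 40.3
```

```bash
python3 go.py; python3 - <<'E'
from h import *
b=camera("top");a=camera("scene");cv2.imwrite("pics/t4.png",b);cv2.imwrite("pics/s4.png",a)
o=np.zeros((480,800,3),np.uint8)
o[:480,:384]=cv2.resize(a[145:225,225:289],None,fx=6,fy=6,interpolation=3)
o[:480,400:784]=cv2.resize(b[150:230,240:304],None,fx=6,fy=6,interpolation=3)
cv2.imwrite("pics/v4.png",o)
E
```

```text
t 8.3 p [617.4  78.8 126.5] rot [-180.    -0.    76.4] F [-0.2 -0.3  3.4] w 0.120 g 40.3
```

View pics/v4.png

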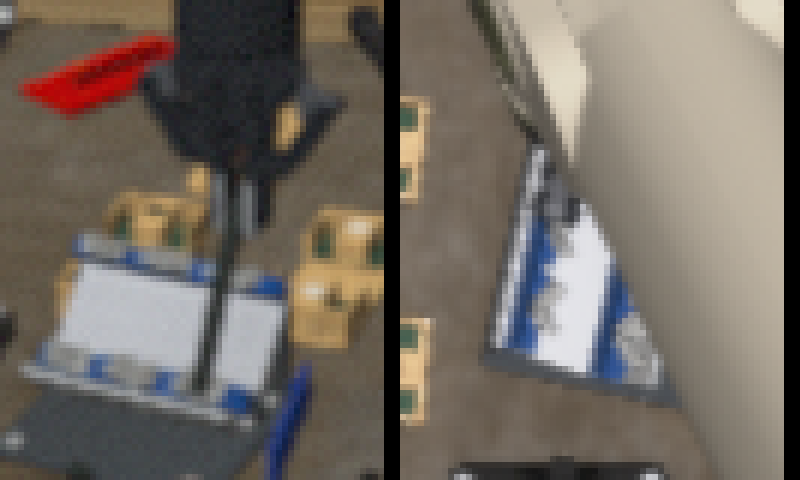

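servo_tool(rows=[{"dx":0.85,"dy":0,"dz":0.54,"roll":0,"hand":0},{"dx":0.8,"dy":0,"dz":0.62,"roll":0,"hand":0},{"dx":0.6,"dy":0,"dz":0.55,"roll":0,"hand":0},{"dx":0,"dy":0,"dz":0,"roll":0,"hand":0}], grip_force=20)

```text
t: 8.88
position: [622.4, 100.5, 109.0]
tool_rot: [-3.14, -0.0, 1.334]
force: [-2.0, 0.8, 2.0]
width: 0.118
grip_force: 35.7
```

servo_tool(rows=[{"dx":-0.2,"dy":0,"dz":0.2,"roll":0,"hand":0},{"dx":-0.2,"dy":0,"dz":0.2,"roll":0,"hand":0},{"dx":0,"dy":0,"dz":0,"roll":0,"hand":0}])

```text
t: 9.25
position: [622.0, 95.3, 106.0]
tool_rot: [3.141, -0.0, 1.332]
force: [-0.2, 1.5, 2.2]
width: 0.121
grip_force: 35.8
```

servo_tool(rows=[{"dx":-0.2,"dy":0,"dz":0.2,"roll":0,"hand":0},{"dx":-0.2,"dy":0,"dz":0.2,"roll":0,"hand":0},{"dx":0,"dy":0,"dz":0,"roll":0,"hand":0}])

```text
t: 9.62
position: [622.8, 96.1, 104.9]
tool_rot: [3.137, -0.007, 1.335]
force: [0.8, 9.5, 13.4]
width: 0.117
grip_force: 36.7
```

servo_tool(rows=[{"dx":0,"dy":0,"dz":0,"roll":0,"hand":0.2},{"dx":0,"dy":0,"dz":0,"roll":0,"hand":0.35},{"dx":0,"dy":0,"dz":0,"roll":0,"hand":0.4},{"dx":0,"dy":0,"dz":0,"roll":0,"hand":0.4},{"dx":0,"dy":0,"dz":-3,"roll":0,"hand":0.4},{"dx":0,"dy":0,"dz":-4,"roll":0,"hand":0.4},{"dx":0,"dy":0,"dz":-6,"roll":0,"hand":0.5},{"dx":0,"dy":0,"dz":-6,"roll":0,"hand":0.6},{"dx":0,"dy":0,"dz":0,"roll":0,"hand":0.6}])

```text
t: 10.75
position: [622.9, 92.7, 297.9]
tool_rot: [3.133, -0.004, 1.332]
force: [-1.0, -0.3, -0.8]
width: 0.602
grip_force: 0.0
```

```bash
python3 go.py 593.5 -195.5 290 76.3
```

```text
t 10.8 p [622.9  92.7 297.9] rot [179.5  -0.2  76.3] F [-1.  -0.3 -0.8] w 0.602 g 0.0
dx dy dz cm [-28.7    3.95   0.71] roll 0.0
```

servo_tool(rows=[{"dx":-4.8,"dy":0.66,"dz":0,"roll":0,"hand":0.6},{"dx":-4.8,"dy":0.66,"dz":0,"roll":0,"hand":0.6},{"dx":-4.8,"dy":0.66,"dz":0,"roll":0,"hand":0.6},{"dx":-4.8,"dy":0.66,"dz":0,"roll":0,"hand":0.6},{"dx":-4.8,"dy":0.66,"dz":0,"roll":0,"hand":0.6},{"dx":-4.7,"dy":0.66,"dz":0,"roll":0,"hand":0.6},{"dx":0,"dy":0,"dz":5,"roll":0,"hand":0.6},{"dx":0,"dy":0,"dz":5,"roll":0,"hand":0.6},{"dx":0,"dy":0,"dz":3,"roll":0,"hand":0.6},{"dx":0,"dy":0,"dz":0,"roll":0,"hand":0.6}])

```text
t: 12.0
position: [589.5, -196.3, 158.3]
tool_rot: [-3.135, -0.001, 1.332]
force: [-0.8, -0.1, 0.0]
width: 0.599
grip_force: 0.0
```

```bash
python3 go.py 593.5 -195.7 102.5 76.3; python3 - <<'E'
from h import *
b=camera("top");a=camera("scene");cv2.imwrite("pics/t5.png",b);cv2.imwrite("pics/s5.png",a)
o=np.zeros((480,800,3),np.uint8)
o[:480,:384]=cv2.resize(a[160:240,225:289],None,fx=6,fy=6,interpolation=3)
o[:480,400:784]=cv2.resize(b[150:230,240:304],None,fx=6,fy=6,interpolation=3)
cv2.imwrite("pics/v5.png",o)
E
```

```text
t 12.0 p [ 589.5 -196.3  158.3] rot [-179.6   -0.    76.3] F [-0.8 -0.1  0. ] w 0.599 g 0.0
dx dy dz cm [0.15 0.41 5.58] roll 0.0
```

View pics/v5.png

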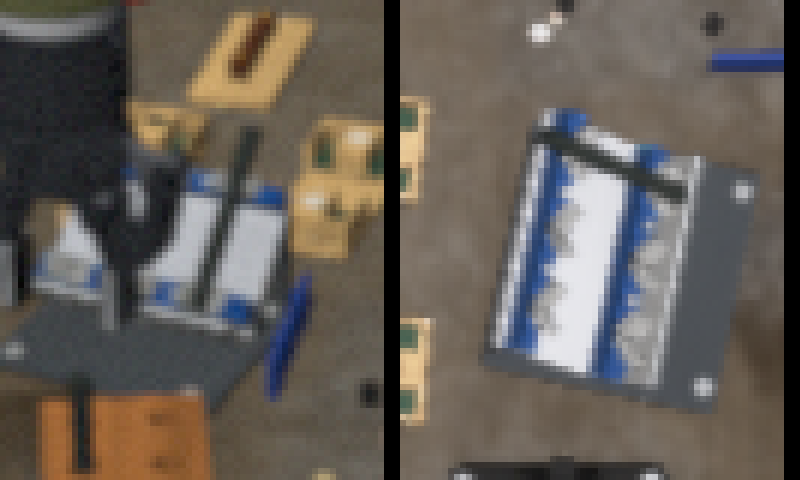

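servo_tool(rows=[{"dx":0.15,"dy":0.3,"dz":2,"roll":0,"hand":0.6},{"dx":0,"dy":0,"dz":2,"roll":0,"hand":0.6},{"dx":0,"dy":0,"dz":1.5,"roll":0,"hand":0.6},{"dx":0,"dy":0,"dz":0,"roll":0,"hand":0.6}])

```text
t: 12.6
position: [594.3, -195.6, 105.6]
tool_rot: [-3.14, -0.0, 1.332]
force: [-0.2, 0.1, 0.4]
width: 0.602
grip_force: 0.0
```

servo_tool(rows=[{"dx":0,"dy":0,"dz":0,"roll":0,"hand":0.3},{"dx":0,"dy":0,"dz":0,"roll":0,"hand":0},{"dx":0,"dy":0,"dz":0,"roll":0,"hand":0},{"dx":0,"dy":0,"dz":0,"roll":0,"hand":0},{"dx":0,"dy":0,"dz":0,"roll":0,"hand":0}], grip_force=40)

```text
t: 13.22
position: [595.5, -195.9, 107.8]
tool_rot: [3.14, 0.0, 1.332]
force: [-0.6, 0.1, 5.7]
width: 0.117
grip_force: 39.1
```

servo_tool(rows=[{"dx":0,"dy":0,"dz":0,"roll":0,"hand":0.3},{"dx":0,"dy":0,"dz":0,"roll":0,"hand":0.3},{"dx":0,"dy":0,"dz":0.6,"roll":0,"hand":0.3},{"dx":0,"dy":0,"dz":0,"roll":0,"hand":0.3},{"dx":0,"dy":0,"dz":0,"roll":0,"hand":0},{"dx":0,"dy":0,"dz":0,"roll":0,"hand":0},{"dx":0,"dy":0,"dz":0,"roll":0,"hand":0},{"dx":0,"dy":0,"dz":0,"roll":0,"hand":0}])

```text
t: 14.22
position: [595.0, -195.8, 100.9]
tool_rot: [3.141, -0.0, 1.332]
force: [-0.2, -0.3, -1.1]
width: 0.123
grip_force: 38.9
```

servo_tool(rows=[{"dx":0,"dy":0,"dz":-2,"roll":0,"hand":0},{"dx":0,"dy":0,"dz":-4,"roll":0,"hand":0},{"dx":0,"dy":0,"dz":-4,"roll":0,"hand":0},{"dx":0,"dy":0,"dz":-3.6,"roll":0,"hand":0},{"dx":0,"dy":0,"dz":0,"roll":0,"hand":0}])

```text
t: 14.85
position: [596.8, -195.8, 242.3]
tool_rot: [3.134, 0.0, 1.333]
force: [-0.0, 0.3, -0.5]
width: 0.12
grip_force: 39.1
```

```bash
python3 go.py 560.3 30.5 180 76.3
```

```text
t 14.8 p [ 596.8 -195.8  242.3] rot [179.5   0.   76.3] F [-0.   0.3 -0.5] w 0.120 g 39.1
dx dy dz cm [21.13 -8.94  6.15] roll 0.0
```

servo_tool(rows=[{"dx":4.25,"dy":-1.78,"dz":0,"roll":0,"hand":0},{"dx":4.25,"dy":-1.78,"dz":0,"roll":0,"hand":0},{"dx":4.25,"dy":-1.78,"dz":0,"roll":0,"hand":0},{"dx":4.25,"dy":-1.78,"dz":0,"roll":0,"hand":0},{"dx":4.25,"dy":-1.78,"dz":0,"roll":0,"hand":0},{"dx":0,"dy":0,"dz":3,"roll":0,"hand":0},{"dx":0,"dy":0,"dz":3,"roll":0,"hand":0},{"dx":0,"dy":0,"dz":0,"roll":0,"hand":0},{"dx":0,"dy":0,"dz":0,"roll":0,"hand":0}])

```text
t: 15.98
position: [559.1, 31.8, 178.1]
tool_rot: [3.141, -0.001, 1.332]
force: [0.3, -0.2, 0.4]
width: 0.123
grip_force: 39.1
```

```bash
python3 go.py 560.2 31.9 139 76.3
```

```text
t 16.0 p [559.1  31.8 178.1] rot [179.9  -0.   76.3] F [ 0.3 -0.2  0.4] w 0.123 g 39.1
dx dy dz cm [0.04 0.1  3.91] roll 0.0
```

servo_tool(rows=[{"dx":0,"dy":0.05,"dz":1.5,"roll":0,"hand":0},{"dx":0,"dy":0,"dz":1.4,"roll":0,"hand":0},{"dx":0,"dy":0,"dz":0.4,"roll":0,"hand":0},{"dx":0,"dy":0,"dz":0.2,"roll":0,"hand":0},{"dx":0,"dy":0,"dz":0.2,"roll":0,"hand":0},{"dx":0,"dy":0,"dz":0,"roll":0,"hand":0}])

```text
t: 16.73
position: [559.4, 31.4, 140.2]
tool_rot: [3.141, -0.0, 1.332]
force: [1.3, -0.7, 1.1]
width: 0.126
grip_force: 39.3
```

servo_tool(rows=[{"dx":0,"dy":0,"dz":0.2,"roll":0,"hand":0},{"dx":0,"dy":0,"dz":0,"roll":0,"hand":0}])

```text
t: 16.98
position: [559.8, 31.3, 138.7]
tool_rot: [3.14, 0.0, 1.332]
force: [-0.5, -1.3, 5.7]
width: 0.119
grip_force: 39.6
```

Same contact as before; the same arc.

servo_tool(rows=[{"dx":1.0,"dy":0,"dz":0.02,"roll":0,"hand":0},{"dx":1.0,"dy":0,"dz":0.12,"roll":0,"hand":0},{"dx":0.98,"dy":0,"dz":0.22,"roll":0,"hand":0},{"dx":0.93,"dy":0,"dz":0.3,"roll":0,"hand":0},{"dx":0.92,"dy":0,"dz":0.38,"roll":0,"hand":0},{"dx":0.88,"dy":0,"dz":0.46,"roll":0,"hand":0},{"dx":0.83,"dy":0,"dz":0.53,"roll":0,"hand":0},{"dx":0.78,"dy":0,"dz":0.6,"roll":0,"hand":0},{"dx":0.58,"dy":0,"dz":0.53,"roll":0,"hand":0},{"dx":0,"dy":0,"dz":0,"roll":0,"hand":0}], grip_force=20)

```text
t: 18.23
position: [577.5, 109.1, 105.6]
tool_rot: [-3.141, -0.0, 1.333]
force: [1.0, -0.3, 3.0]
width: 0.123
grip_force: 36.8
```

servo_tool(rows=[{"dx":-0.2,"dy":0,"dz":0.2,"roll":0,"hand":0},{"dx":-0.2,"dy":0,"dz":0.2,"roll":0,"hand":0},{"dx":-0.2,"dy":0,"dz":0.2,"roll":0,"hand":0},{"dx":0,"dy":0,"dz":0,"roll":0,"hand":0}])

```text
t: 18.73
position: [577.1, 103.8, 101.3]
tool_rot: [3.14, -0.003, 1.333]
force: [-0.1, 3.2, 6.2]
width: 0.122
grip_force: 37.1
```

servo_tool(rows=[{"dx":-0.15,"dy":0,"dz":0.15,"roll":0,"hand":0},{"dx":0,"dy":0,"dz":0,"roll":0,"hand":0}])

```text
t: 18.98
position: [577.4, 104.1, 100.9]
tool_rot: [3.138, -0.005, 1.334]
force: [0.0, 7.3, 11.6]
width: 0.122
grip_force: 37.5
```

servo_tool(rows=[{"dx":0,"dy":0,"dz":0,"roll":0,"hand":0.2},{"dx":0,"dy":0,"dz":0,"roll":0,"hand":0.35},{"dx":0,"dy":0,"dz":0,"roll":0,"hand":0.4},{"dx":0,"dy":0,"dz":0,"roll":0,"hand":0.4},{"dx":0,"dy":0,"dz":-3,"roll":0,"hand":0.4},{"dx":0,"dy":0,"dz":-4,"roll":0,"hand":0.4},{"dx":0,"dy":0,"dz":-6,"roll":0,"hand":0.4},{"dx":-6,"dy":0,"dz":0,"roll":0,"hand":0.4},{"dx":-6,"dy":0,"dz":0,"roll":0,"hand":0.4},{"dx":-6,"dy":0,"dz":0,"roll":0,"hand":0.4}])

```text
t: 20.23
position: [532.9, -75.6, 228.9]
tool_rot: [3.141, 0.0, 1.333]
force: [1.0, -0.6, -0.1]
width: 0.401
grip_force: 0.0
```

```bash
python3 go.py; python3 - <<'E'
from m import *
b=camera("top");a=camera("scene");cv2.imwrite("pics/t6.png",b);cv2.imwrite("pics/s6.png",a)
# dark pixels over rest: rods, in top
for n,im,c,box in(("top",b,T,(262,165,298,215)),):
    g=im.max(2);m=np.zeros(g.shape,bool);u0,v0,u1,v1=box;m[v0:v1,u0:u1]=g[v0:v1,u0:u1]<70
    for l in blobs(m,10): print(n,l)
# model projection of rods
y=np.radians(76.3);ex=np.array([np.cos(y),np.sin(y),0]);ey=np.array([-ex[1],ex[0],0]);o=np.array([569,66.5,84.]);s=2**-.5
cx=s*ex+[0,0,s]
for l in(-45,0):print(T.proj([o+l*ey+t*cx for t in(-60,0,60)]).round(1).tolist(),(o+l*ey).round(1))
P=lambda x,y:(x/4+110,y/4+120)
for nm,l,r,dk in(("upper",(405,203),(510,215),0),("lower",(405,359),(511,364),1)):
    q=[dot(b,*P(*p),dk,2) for p in(l,r)]; line2(*[T.plane(x,28)[0] for x in q],nm)
dkk=np.clip(110-b.sum(2)/3.,0,None)
print("handle",T.plane(wcent(dkk,(155,196,186,206)),26))
o=np.zeros((480,800,3),np.uint8)
o[:480,:384]=cv2.resize(a[160:240,225:289],None,fx=6,fy=6,interpolation=3)
o[:480,400:784]=cv2.resize(b[150:230,240:304],None,fx=6,fy=6,interpolation=3)
cv2.imwrite("pics/v6.png",o)
E
```

```text
t 20.2 p [532.9 -75.6 228.9] rot [180.    0.   76.4] F [ 1.  -0.6 -0.1] w 0.401 g 0.0
top (array([273.52727273, 176.56363636]), np.int32(55))
top (array([272.09259259, 189.77777778]), np.int32(54))
[[286.5, 181.7], [275.2, 176.6], [263.2, 171.3]] [612.7  55.8  84. ]
[[283.7, 193.9], [272.3, 189.2], [260.2, 184.3]] [569.   66.5  84. ]
upper [641.5 236.9  28. ] sep 94.5 yaw 82.7
lower [505.2 234.7  28. ] sep 94.9 yaw 86.4
handle [[539.90541636 428.59544039  26.        ]]
```

View pics/v6.png

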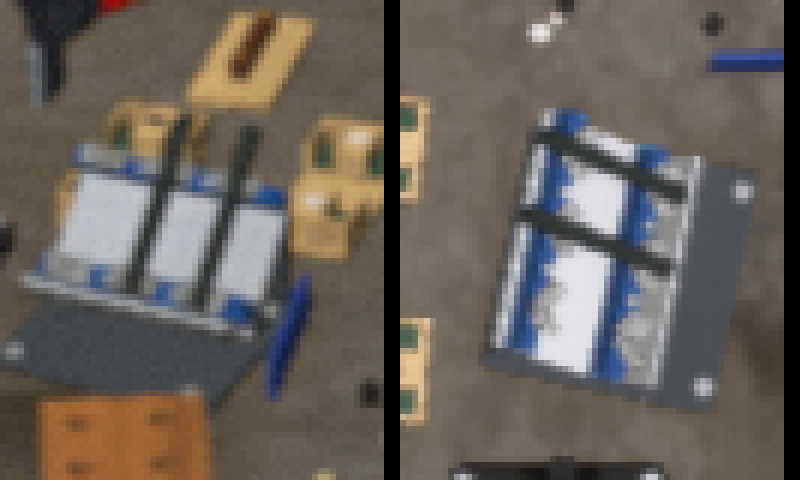

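```bash
python3 go.py 569.5 66.7 75 76.3
```

```text
t 20.3 p [531.8 -83.  228.3] rot [-180.     0.2   75.6] F [ 0.4 -1.  -0.5] w 0.398 g 0.0
dx dy dz cm [15.5  -0.05 15.27] roll -0.7
```

servo_tool(rows=[{"dx":5.2,"dy":0,"dz":0,"roll":0,"hand":0.4},{"dx":5.2,"dy":0,"dz":0,"roll":0,"hand":0.4},{"dx":5.0,"dy":0,"dz":0,"roll":0,"hand":0.4},{"dx":0,"dy":0,"dz":4,"roll":0,"hand":0.4},{"dx":0,"dy":0,"dz":2,"roll":0,"hand":0.4},{"dx":0,"dy":0,"dz":0,"roll":0,"hand":0.4},{"dx":0,"dy":0,"dz":0,"roll":0,"hand":0.4}])

```text
t: 21.2
position: [570.4, 76.0, 169.8]
tool_rot: [3.14, -0.001, 1.332]
force: [0.2, 0.4, -0.5]
width: 0.401
grip_force: 0.0
```

```bash
python3 go.py 569.5 66.7 75 76.3
```

```text
t 21.2 p [570.4  76.  169.8] rot [179.9  -0.   76.3] F [ 0.2  0.4 -0.5] w 0.401 g 0.0
dx dy dz cm [-0.93  0.12  9.48] roll 0.0
```

servo_tool(rows=[{"dx":-0.93,"dy":0.1,"dz":0,"roll":0,"hand":0.4},{"dx":0,"dy":0,"dz":3,"roll":0,"hand":0.4},{"dx":0,"dy":0,"dz":3,"roll":0,"hand":0.4},{"dx":0,"dy":0,"dz":2.2,"roll":0,"hand":0.4},{"dx":0,"dy":0,"dz":1.2,"roll":0,"hand":0.4},{"dx":0,"dy":0,"dz":0,"roll":0,"hand":0.4},{"dx":0,"dy":0,"dz":0,"roll":0,"hand":0.4}])

```text
t: 22.08
position: [569.5, 66.5, 76.0]
tool_rot: [3.14, -0.001, 1.332]
force: [0.0, 0.3, 0.8]
width: 0.401
grip_force: 0.0
```

```bash
python3 go.py 569.5 66.7 75 76.3
```

```text
t 22.1 p [569.5  66.5  76. ] rot [179.9  -0.   76.3] F [0.  0.3 0.8] w 0.401 g 0.0
dx dy dz cm [ 0.02 -0.    0.1 ] roll 0.0
```

servo_tool(rows=[{"dx":0,"dy":0,"dz":0.05,"roll":0,"hand":0.2},{"dx":0,"dy":0,"dz":0,"roll":0,"hand":0},{"dx":0,"dy":0,"dz":0,"roll":0,"hand":0},{"dx":0,"dy":0,"dz":0,"roll":0,"hand":0},{"dx":0,"dy":0,"dz":0,"roll":0,"hand":0},{"dx":0,"dy":0,"dz":-2,"roll":0,"hand":0},{"dx":0,"dy":0,"dz":-4,"roll":0,"hand":0},{"dx":0,"dy":0,"dz":-4,"roll":0,"hand":0},{"dx":0,"dy":0,"dz":-3,"roll":0,"hand":0},{"dx":0,"dy":0,"dz":0,"roll":0,"hand":0}], grip_force=40)

```text
t: 23.32
position: [570.8, 67.5, 208.9]
tool_rot: [3.134, -0.003, 1.333]
force: [0.5, -1.1, -0.7]
width: 0.118
grip_force: 39.4
```

```bash
python3 go.py 486.4 218 130 86.5; python3 - <<'E'
from m import *
b=camera("top");a=camera("scene");cv2.imwrite("pics/t7.png",b);cv2.imwrite("pics/s7.png",a)
g=b.max(2);m=np.zeros(g.shape,bool);m[165:215,255:298]=g[165:215,255:298]<70
print([l for l in blobs(m,10)])
E
```

```text
t 23.3 p [570.8  67.5 208.9] rot [179.6  -0.2  76.4] F [ 0.5 -1.1 -0.7] w 0.118 g 39.4
dx dy dz cm [ 12.61 -11.81   7.84] roll -10.1
[(array([259.23076923, 167.84615385]), np.int32(13)), (array([260.92307692, 175.69230769]), np.int32(13))]
```

servo_tool(rows=[{"dx":0,"dy":0,"dz":0,"roll":-10.1,"hand":0},{"dx":3.62,"dy":-2.33,"dz":0,"roll":0,"hand":0},{"dx":3.62,"dy":-2.33,"dz":0,"roll":0,"hand":0},{"dx":3.62,"dy":-2.33,"dz":0,"roll":0,"hand":0},{"dx":3.62,"dy":-2.33,"dz":0,"roll":0,"hand":0},{"dx":0,"dy":0,"dz":4,"roll":0,"hand":0},{"dx":0,"dy":0,"dz":4,"roll":0,"hand":0},{"dx":0,"dy":0,"dz":3,"roll":0,"hand":0},{"dx":0,"dy":0,"dz":0,"roll":0,"hand":0},{"dx":0,"dy":0,"dz":0,"roll":0,"hand":0}])

```text
t: 24.68
position: [485.0, 217.3, 95.1]
tool_rot: [3.141, -0.001, 1.509]
force: [0.4, 0.1, 0.4]
width: 0.121
grip_force: 39.4
```

```bash
python3 go.py 486.4 217.9 54 86.5; python3 - <<'E'
from m import *
b=camera("top");a=camera("scene");cv2.imwrite("pics/t8.png",b);cv2.imwrite("pics/s8.png",a)
o=np.zeros((480,800,3),np.uint8)
o[:480,:384]=cv2.resize(a[145:225,205:269],None,fx=6,fy=6,interpolation=3)
o[:480,400:784]=cv2.resize(b[170:250,195:259],None,fx=6,fy=6,interpolation=3)
cv2.imwrite("pics/v8.png",o)
E
```

```text
t 24.7 p [485.  217.3  95.1] rot [180.   -0.   86.5] F [0.4 0.1 0.4] w 0.121 g 39.4
dx dy dz cm [0.07 0.14 4.11] roll -0.0
```

View pics/v8.png

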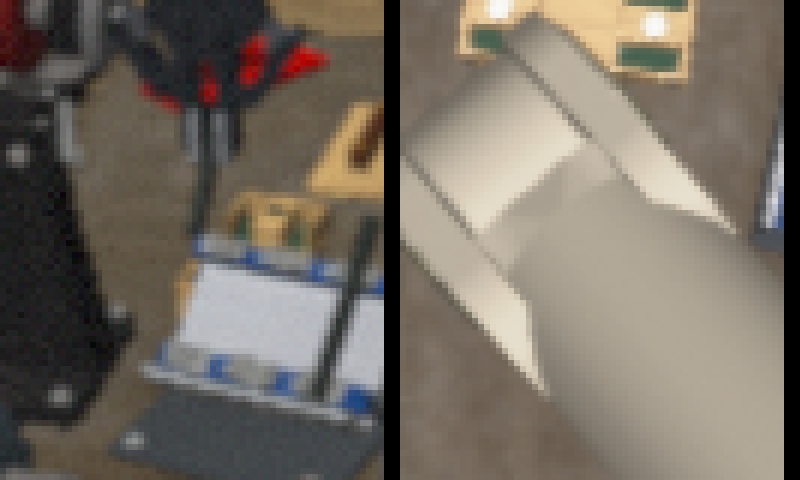

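servo_tool(rows=[{"dx":0.07,"dy":0.14,"dz":1.5,"roll":0,"hand":0},{"dx":0,"dy":0,"dz":1,"roll":0,"hand":0},{"dx":0,"dy":0,"dz":0.3,"roll":0,"hand":0},{"dx":0,"dy":0,"dz":0.3,"roll":0,"hand":0},{"dx":0,"dy":0,"dz":0,"roll":0,"hand":0}])

```text
t: 25.4
position: [486.0, 217.5, 63.2]
tool_rot: [-3.141, -0.0, 1.509]
force: [-0.6, 0.6, -0.1]
width: 0.123
grip_force: 39.4
```

servo_tool(rows=[{"dx":0,"dy":0,"dz":0.3,"roll":0,"hand":0},{"dx":0,"dy":0,"dz":0.3,"roll":0,"hand":0},{"dx":0,"dy":0,"dz":0.3,"roll":0,"hand":0},{"dx":0,"dy":0,"dz":0,"roll":0,"hand":0}])

```text
t: 25.9
position: [486.8, 218.8, 55.2]
tool_rot: [3.14, -0.002, 1.51]
force: [1.3, 2.0, 1.2]
width: 0.122
grip_force: 39.5
```

servo_tool(rows=[{"dx":0,"dy":0,"dz":0.3,"roll":0,"hand":0},{"dx":0,"dy":0,"dz":0.2,"roll":0,"hand":0},{"dx":0,"dy":0,"dz":0,"roll":0,"hand":0}])

```text
t: 26.28
position: [486.0, 217.7, 49.0]
tool_rot: [-3.141, -0.0, 1.509]
force: [0.1, 2.4, 1.2]
width: 0.119
grip_force: 39.6
```

servo_tool(rows=[{"dx":0.33,"dy":0,"dz":0.35,"roll":0,"hand":0},{"dx":0.33,"dy":0,"dz":0.4,"roll":0,"hand":0},{"dx":0.28,"dy":0,"dz":0.45,"roll":0,"hand":0},{"dx":0.24,"dy":0,"dz":0.45,"roll":0,"hand":0},{"dx":0,"dy":0,"dz":0,"roll":0,"hand":0}], grip_force=20)

```text
t: 26.9
position: [487.2, 230.7, 33.4]
tool_rot: [3.14, -0.002, 1.51]
force: [-0.8, 5.4, 8.1]
width: 0.122
grip_force: 40.4
```

servo_tool(rows=[{"dx":0.2,"dy":0,"dz":0.48,"roll":0,"hand":0},{"dx":0.16,"dy":0,"dz":0.5,"roll":0,"hand":0},{"dx":0,"dy":0,"dz":0,"roll":0,"hand":0}])

```text
t: 27.28
position: [487.4, 234.1, 23.5]
tool_rot: [3.14, -0.001, 1.51]
force: [0.1, 5.3, 7.9]
width: 0.124
grip_force: 40.1
```

```bash
python3 go.py 487.5 235.5 10 86.5
```

```text
t 27.3 p [487.4 234.1  23.5] rot [ 1.799e+02 -1.000e-01  8.650e+01] F [0.1 5.3 7.9] w 0.124 g 40.1
dx dy dz cm [ 0.14 -0.01  1.35] roll -0.0
```

servo_tool(rows=[{"dx":0.08,"dy":0,"dz":0.45,"roll":0,"hand":0},{"dx":0.04,"dy":0,"dz":0.45,"roll":0,"hand":0},{"dx":0,"dy":0,"dz":0,"roll":0,"hand":0}])

```text
t: 27.65
position: [487.6, 234.8, 14.4]
tool_rot: [3.14, -0.001, 1.509]
force: [0.2, 3.7, 7.1]
width: 0.125
grip_force: 40.1
```

servo_tool(rows=[{"dx":0,"dy":0,"dz":0.2,"roll":0,"hand":0},{"dx":0,"dy":0,"dz":0.1,"roll":0,"hand":0},{"dx":0,"dy":0,"dz":0,"roll":0,"hand":0}])

```text
t: 28.02
position: [487.7, 235.0, 11.6]
tool_rot: [3.14, -0.001, 1.509]
force: [0.6, 4.2, 7.7]
width: 0.127
grip_force: 40.2
```

servo_tool(rows=[{"dx":0,"dy":0,"dz":0.1,"roll":0,"hand":0},{"dx":0,"dy":0,"dz":0,"roll":0,"hand":0.2},{"dx":0,"dy":0,"dz":0,"roll":0,"hand":0.3},{"dx":0,"dy":0,"dz":0,"roll":0,"hand":0.3},{"dx":0,"dy":0,"dz":-2,"roll":0,"hand":0.3},{"dx":0,"dy":0,"dz":-4,"roll":0,"hand":0.35},{"dx":0,"dy":0,"dz":-6,"roll":0,"hand":0.4},{"dx":0,"dy":0,"dz":-3,"roll":0,"hand":0.4},{"dx":0,"dy":0,"dz":0,"roll":10.1,"hand":0.4},{"dx":0,"dy":0,"dz":0,"roll":0,"hand":0.4}])

```text
t: 29.28
position: [487.3, 234.1, 161.5]
tool_rot: [3.14, -0.001, 1.333]
force: [0.2, 0.0, -0.3]
width: 0.4
grip_force: 0.0
```

```bash
python3 go.py 613.2 56 160 76.3
```

```text
t 29.3 p [487.3 234.1 161.5] rot [179.9  -0.   76.4] F [ 0.2  0.  -0.3] w 0.400 g 0.0
dx dy dz cm [-14.35  16.43   0.17] roll 0.1
```

servo_tool(rows=[{"dx":-3.59,"dy":4.11,"dz":0,"roll":0,"hand":0.4},{"dx":-3.59,"dy":4.11,"dz":0,"roll":0,"hand":0.4},{"dx":-3.59,"dy":4.11,"dz":0,"roll":0,"hand":0.4},{"dx":-3.58,"dy":4.1,"dz":0,"roll":0,"hand":0.4},{"dx":0,"dy":0,"dz":2,"roll":0,"hand":0.4},{"dx":0,"dy":0,"dz":0,"roll":0,"hand":0.4},{"dx":0,"dy":0,"dz":0,"roll":0,"hand":0.4}])

```text
t: 30.15
position: [612.5, 57.0, 140.6]
tool_rot: [-3.141, -0.001, 1.336]
force: [-0.2, 0.8, 0.6]
width: 0.402
grip_force: 0.0
```

```bash
python3 go.py 613.2 56 75 76.3; python3 - <<'E'
from m import *
b=camera("top");a=camera("scene");cv2.imwrite("pics/t9.png",b);cv2.imwrite("pics/s9.png",a)
q=[dot(b,*p,1,2) for p in((211,209.4),(237.8,210.8))]; print(q);line2(*[T.plane(x,28)[0] for x in q],"lower")
cv2.imwrite("pics/v9.png",cv2.resize(b[185:240,190:260],None,fx=8,fy=8,interpolation=3))
E
```

```text
t 30.1 p [612.5  57.  140.6] rot [-180.    -0.    76.5] F [-0.2  0.8  0.6] w 0.402 g 0.0
dx dy dz cm [-0.09  0.09  6.56] roll 0.2
[array([211.09511111, 209.54577778]), array([237.84982332, 210.84717314])]
lower [504.9 234.4  28. ] sep 94.9 yaw 86.7
```

View pics/v9.png

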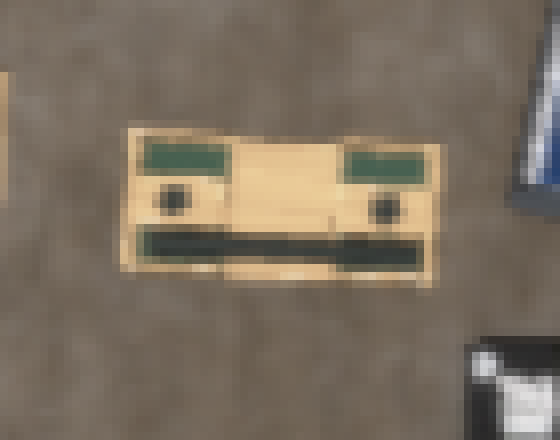

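The picture shows the stone flat in the near groove of the lower tray; the tray hardly moved. The lid candidates in the top view are the natural wood board with a dark bar at (171, 201) and the red board at (139, 239). The enlarged crop c1 confirms the wooden one fits the description. My 14 pictures are used up, so from here I work from numbers only.

servo_tool(rows=[{"dx":-0.09,"dy":0.09,"dz":2.5,"roll":0.2,"hand":0.4},{"dx":0,"dy":0,"dz":2.5,"roll":0,"hand":0.4},{"dx":0,"dy":0,"dz":1.5,"roll":0,"hand":0.4},{"dx":0,"dy":0,"dz":0,"roll":0,"hand":0.4},{"dx":0,"dy":0,"dz":0,"roll":0,"hand":0.4}])

```text
t: 30.88
position: [614.2, 55.1, 76.1]
tool_rot: [3.14, -0.001, 1.329]
force: [0.4, -0.1, 0.2]
width: 0.402
grip_force: 0.0
```

servo_tool(rows=[{"dx":0,"dy":0,"dz":0,"roll":0,"hand":0.2},{"dx":0,"dy":0,"dz":0,"roll":0,"hand":0},{"dx":0,"dy":0,"dz":0,"roll":0,"hand":0},{"dx":0,"dy":0,"dz":0,"roll":0,"hand":0},{"dx":0,"dy":0,"dz":0,"roll":0,"hand":0},{"dx":0,"dy":0,"dz":-2,"roll":0,"hand":0},{"dx":0,"dy":0,"dz":-4,"roll":0,"hand":0},{"dx":0,"dy":0,"dz":-4,"roll":0,"hand":0},{"dx":0,"dy":0,"dz":-3,"roll":0,"hand":0},{"dx":0,"dy":0,"dz":0,"roll":-10.3,"hand":0}], grip_force=40)

```text
t: 32.12
position: [615.6, 55.3, 210.0]
tool_rot: [3.134, -0.001, 1.512]
force: [0.6, -0.5, -1.1]
width: 0.124
grip_force: 39.2
```

```bash
python3 go.py 524.5 215.5 95 86.7
```

```text
t 32.1 p [615.6  55.3 210. ] rot [ 1.796e+02 -1.000e-01  8.660e+01] F [ 0.6 -0.5 -1.1] w 0.124 g 39.2
dx dy dz cm [ 15.45 -10.13  11.43] roll -0.1
```

servo_tool(rows=[{"dx":3.86,"dy":-2.53,"dz":0,"roll":-0.1,"hand":0},{"dx":3.86,"dy":-2.53,"dz":0,"roll":0,"hand":0},{"dx":3.86,"dy":-2.53,"dz":0,"roll":0,"hand":0},{"dx":3.86,"dy":-2.53,"dz":0,"roll":0,"hand":0},{"dx":0,"dy":0,"dz":4,"roll":0,"hand":0},{"dx":0,"dy":0,"dz":4,"roll":0,"hand":0},{"dx":0,"dy":0,"dz":3,"roll":0,"hand":0},{"dx":0,"dy":0,"dz":0,"roll":0,"hand":0},{"dx":0,"dy":0,"dz":0,"roll":0,"hand":0}])

```text
t: 33.25
position: [523.0, 215.6, 97.0]
tool_rot: [3.139, -0.001, 1.51]
force: [0.9, -0.3, 0.4]
width: 0.12
grip_force: 39.2
```

```bash
python3 go.py 524.5 215.3 63 86.7; python3 - <<'E'
from m import *
a=camera("scene");cv2.imwrite("pics/s10.png",a)
# check rod tilt in scene: dark pixels below TCP around
p=monitor.observe()['position'];q=np.array([p+[0,0,9]+ t*np.array([.04,.706,.707]) for t in(-55,-45,-35,-25)])
for u,v in S.proj(q): print((u,v),[int(a[int(round(v)),int(round(u))+k].max()) for k in(-3,-2,-1,0,1,2,3)])
E
```

```text
t 33.2 p [523.  215.6  97. ] rot [ 1.799e+02 -1.000e-01  8.650e+01] F [ 0.9 -0.3  0.4] w 0.120 g 39.2
dx dy dz cm [-0.02  0.14  3.4 ] roll -0.2
(np.float64(246.5652335189268), np.float64(182.66181164165803)) [53, 50, 56, 59, 115, 168, 179]
(np.float64(247.0691844820097), np.float64(180.2212753317284)) [102, 73, 63, 55, 68, 99, 122]
(np.float64(247.57174771133023), np.float64(177.7874935433637)) [135, 115, 65, 57, 126, 174, 182]
(np.float64(248.07292820196182), np.float64(175.3604418054096)) [102, 93, 65, 56, 49, 79, 103]
```

servo_tool(rows=[{"dx":0,"dy":0.15,"dz":1.5,"roll":-0.1,"hand":0},{"dx":0,"dy":0,"dz":1.2,"roll":0,"hand":0},{"dx":0,"dy":0,"dz":0.3,"roll":0,"hand":0},{"dx":0,"dy":0,"dz":0.3,"roll":0,"hand":0},{"dx":0,"dy":0,"dz":0.3,"roll":0,"hand":0},{"dx":0,"dy":0,"dz":0,"roll":0,"hand":0}])

```text
t: 34.05
position: [523.6, 215.1, 59.1]
tool_rot: [3.141, -0.0, 1.512]
force: [-0.5, 0.7, 0.1]
width: 0.123
grip_force: 39.3
```

servo_tool(rows=[{"dx":0,"dy":0,"dz":0.3,"roll":0,"hand":0},{"dx":0,"dy":0,"dz":0.3,"roll":0,"hand":0},{"dx":0,"dy":0,"dz":0.3,"roll":0,"hand":0},{"dx":0,"dy":0,"dz":0.2,"roll":0,"hand":0},{"dx":0,"dy":0,"dz":0,"roll":0,"hand":0}])

```text
t: 34.67
position: [523.8, 215.9, 48.6]
tool_rot: [3.14, -0.001, 1.513]
force: [-1.0, 3.0, 6.4]
width: 0.116
grip_force: 39.9
```

```bash
python3 go.py 524.6 215.3 49 86.7
```

```text
t 34.7 p [523.8 215.9  48.6] rot [ 1.799e+02 -1.000e-01  8.670e+01] F [-1.   3.   6.4] w 0.116 g 39.9
dx dy dz cm [-0.05  0.09 -0.04] roll -0.0
```

Floor contact at the same height. Same arc.

servo_tool(rows=[{"dx":0.33,"dy":0.04,"dz":0.33,"roll":0,"hand":0},{"dx":0.33,"dy":0.04,"dz":0.38,"roll":0,"hand":0},{"dx":0.28,"dy":0,"dz":0.43,"roll":0,"hand":0},{"dx":0.24,"dy":0,"dz":0.45,"roll":0,"hand":0},{"dx":0.2,"dy":0,"dz":0.48,"roll":0,"hand":0},{"dx":0.14,"dy":0,"dz":0.5,"roll":0,"hand":0},{"dx":0.08,"dy":0,"dz":0.45,"roll":0,"hand":0},{"dx":0,"dy":0,"dz":0,"roll":0,"hand":0}], grip_force=20)

```text
t: 35.67
position: [525.8, 232.5, 18.6]
tool_rot: [3.14, -0.002, 1.513]
force: [0.7, 5.0, 6.2]
width: 0.119
grip_force: 40.8
```

servo_tool(rows=[{"dx":0.04,"dy":0,"dz":0.4,"roll":0,"hand":0},{"dx":0,"dy":0,"dz":0,"roll":0,"hand":0}])

```text
t: 35.92
position: [525.9, 232.5, 14.6]
tool_rot: [3.14, -0.002, 1.513]
force: [1.5, 4.1, 6.4]
width: 0.122
grip_force: 40.9
```

servo_tool(rows=[{"dx":0,"dy":0,"dz":0.2,"roll":0,"hand":0},{"dx":0,"dy":0,"dz":0,"roll":0,"hand":0}])

```text
t: 36.17
position: [526.0, 232.7, 12.7]
tool_rot: [3.139, -0.002, 1.513]
force: [0.8, 3.4, 6.6]
width: 0.124
grip_force: 41.0
```

servo_tool(rows=[{"dx":0,"dy":0,"dz":0.1,"roll":0,"hand":0},{"dx":0,"dy":0,"dz":0,"roll":0,"hand":0.18},{"dx":0,"dy":0,"dz":0,"roll":0,"hand":0.27},{"dx":0,"dy":0,"dz":0,"roll":0,"hand":0.27},{"dx":0,"dy":0,"dz":-2,"roll":0,"hand":0.27},{"dx":0,"dy":0,"dz":-5,"roll":0,"hand":0.27},{"dx":0,"dy":0,"dz":-6,"roll":0,"hand":0.5},{"dx":-6,"dy":1,"dz":-4,"roll":0,"hand":0.8},{"dx":-6,"dy":2,"dz":0,"roll":0,"hand":1},{"dx":-6,"dy":2,"dz":0,"roll":0,"hand":1}])

```text
t: 37.42
position: [563.9, 57.1, 177.6]
tool_rot: [3.138, 0.0, 1.513]
force: [1.4, 0.7, -0.7]
width: 1.003
grip_force: 0.0
```

```bash
cat > look.py <<'E'
from m import *
def look(tag,qs):
    b=camera("top");a=camera("scene");cv2.imwrite(f"pics/t{tag}.png",b);cv2.imwrite(f"pics/s{tag}.png",a)
    return a,b
E
python3 - <<'E'
from look import *
from go import st
st()
a,b=look("11",0)
for n,pp,d in(("upper",((211,170.85),(237,173.85)),0),("lower",((211.1,209.5),(237.8,210.8)),1)):
    q=[dot(b,*p,d,2) for p in pp]; c=line2(*[T.plane(x,28)[0] for x in q],n)
    if n=="lower": low=c
# brightness across lower tray in its y at x offsets (groove profile, z=18)
y=np.radians(86.6);ex=np.array([np.cos(y),np.sin(y),0]);ey=np.array([-ex[1],ex[0],0])
for xo in(-50,-40,0,40,50):
    print(xo,[int(cv2.remap(b.max(2),*[np.float32([[t]]) for t in T.proj([low*[1,1,0]+[0,0,20]+xo*ex+yy*ey])[0]],1)[0,0]) for yy in range(-32,33,4)])
dk=np.clip(110-b.sum(2)/3.,0,None);print("handle",T.plane(wcent(dk,(155,196,186,206)),26))
E
```

```text
t 37.4 p [563.9  57.1 177.6] rot [179.8   0.   86.7] F [ 1.4  0.7 -0.7] w 1.003 g 0.0
upper [641.5 236.9  28. ] sep 94.5 yaw 82.7
lower [504.9 234.4  28. ] sep 94.8 yaw 86.7
-50 [140, 156, 80, 61, 78, 156, 152, 100, 94, 149, 175, 103, 62, 61, 93, 204, 135]
-40 [152, 149, 75, 60, 80, 177, 201, 157, 148, 188, 199, 110, 62, 58, 84, 201, 135]
0 [117, 127, 86, 65, 95, 224, 233, 231, 228, 230, 228, 145, 68, 69, 133, 218, 181]
40 [152, 141, 75, 63, 75, 162, 216, 192, 175, 213, 213, 102, 60, 62, 77, 153, 133]
50 [169, 159, 79, 63, 69, 145, 176, 103, 81, 123, 213, 117, 63, 62, 77, 150, 141]
handle [[539.91644308 428.5873552   26.        ]]
```

```bash
python3 go.py 643 236.4 177 82.7; python3 - <<'E'
import numpy as np
y=np.radians(82.7);t=np.array([643-563.9,236.4-57.1]);print(t@[np.cos(y),np.sin(y)],t@[np.sin(y),-np.cos(y)])
E
```

```text
t 37.5 p [565.2  48.7 176. ] rot [179.9   0.2  85.9] F [ 0.1 -0.2 -1.1] w 0.999 g 0.0
dx dy dz cm [19.28  6.42 -0.16] roll 3.2
187.89748409675914 55.676166086649246
```

servo_tool(rows=[{"dx":0,"dy":0,"dz":0,"roll":3.6,"hand":1},{"dx":4.9,"dy":1.33,"dz":0,"roll":0,"hand":1},{"dx":4.9,"dy":1.33,"dz":0,"roll":0,"hand":1},{"dx":4.9,"dy":1.33,"dz":0,"roll":0,"hand":1},{"dx":4.9,"dy":1.33,"dz":0,"roll":0,"hand":1},{"dx":0,"dy":0,"dz":4,"roll":0,"hand":1},{"dx":0,"dy":0,"dz":4,"roll":0,"hand":1},{"dx":0,"dy":0,"dz":3,"roll":0,"hand":1},{"dx":0,"dy":0,"dz":0,"roll":0,"hand":1},{"dx":0,"dy":0,"dz":0,"roll":0,"hand":1}])

```text
t: 38.78
position: [640.6, 247.3, 67.4]
tool_rot: [3.14, -0.002, 1.449]
force: [-0.4, -0.6, 0.7]
width: 1.001
grip_force: 0.0
```

```bash
python3 go.py 643 236.4 -3 82.7
```

```text
t 38.8 p [640.6 247.3  67.4] rot [ 1.799e+02 -1.000e-01  8.300e+01] F [-0.4 -0.6  0.7] w 1.001 g 0.0
dx dy dz cm [-1.07  0.36  7.04] roll 0.3
```

servo_tool(rows=[{"dx":-1.07,"dy":0.36,"dz":0,"roll":0.3,"hand":1},{"dx":0,"dy":0,"dz":3,"roll":0,"hand":1},{"dx":0,"dy":0,"dz":2.5,"roll":0,"hand":1},{"dx":0,"dy":0,"dz":1.0,"roll":0,"hand":1},{"dx":0,"dy":0,"dz":0,"roll":0,"hand":1},{"dx":0,"dy":0,"dz":0,"roll":0,"hand":1}])

```text
t: 39.52
position: [643.0, 236.0, 1.7]
tool_rot: [3.14, -0.001, 1.444]
force: [0.7, -0.6, -0.2]
width: 0.999
grip_force: 0.0
```

```bash
python3 go.py 643 236.4 -3 82.7
```

```text
t 39.5 p [643.  236.    1.7] rot [ 1.799e+02 -1.000e-01  8.270e+01] F [ 0.7 -0.6 -0.2] w 0.999 g 0.0
dx dy dz cm [ 0.04 -0.01  0.47] roll 0.0
```

servo_tool(rows=[{"dx":0,"dy":0,"dz":0.45,"roll":0,"hand":1},{"dx":0,"dy":0,"dz":0,"roll":0,"hand":0.85},{"dx":0,"dy":0,"dz":0,"roll":0,"hand":0.6},{"dx":0,"dy":0,"dz":0,"roll":0,"hand":0.6},{"dx":0,"dy":0,"dz":0,"roll":0,"hand":0.6},{"dx":0,"dy":0,"dz":0,"roll":0,"hand":0.6}], grip_force=60)

```text
t: 40.28
position: [642.5, 235.8, -3.7]
tool_rot: [3.141, -0.001, 1.444]
force: [-1.1, -0.3, 5.9]
width: 0.703
grip_force: 65.7
```

servo_tool(rows=[{"dx":0,"dy":0,"dz":-1,"roll":0,"hand":0.6},{"dx":0,"dy":0,"dz":-2,"roll":0,"hand":0.6},{"dx":0,"dy":0,"dz":-3,"roll":0,"hand":0.6},{"dx":0,"dy":0,"dz":-3,"roll":0,"hand":0.6},{"dx":0,"dy":0,"dz":0,"roll":-4,"hand":0.6},{"dx":0,"dy":0,"dz":0,"roll":0,"hand":0.6}])

```text
t: 41.02
position: [642.3, 235.7, 87.0]
tool_rot: [3.14, -0.001, 1.514]
force: [0.3, -0.8, -2.0]
width: 0.699
grip_force: 65.2
```

```bash
python3 go.py 506.5 233.5 85 86.7;python3 - <<'E'
from look import *
a,b=look("12",0)
E
```

```text
t 41.0 p [642.3 235.7  87. ] rot [179.9  -0.   86.7] F [ 0.3 -0.8 -2. ] w 0.699 g 65.2
dx dy dz cm [ -1.   -13.55   0.18] roll 0.0
```

servo_tool(rows=[{"dx":-0.25,"dy":-2.5,"dz":0,"roll":0,"hand":0.6},{"dx":-0.25,"dy":-4.2,"dz":0,"roll":0,"hand":0.6},{"dx":-0.25,"dy":-4.2,"dz":0,"roll":0,"hand":0.6},{"dx":-0.25,"dy":-2.6,"dz":0,"roll":0,"hand":0.6},{"dx":0,"dy":0,"dz":2.5,"roll":0,"hand":0.6},{"dx":0,"dy":0,"dz":1.5,"roll":0,"hand":0.6},{"dx":0,"dy":0,"dz":0,"roll":0,"hand":0.6},{"dx":0,"dy":0,"dz":0,"roll":0,"hand":0.6}])

```text
t: 42.12
position: [507.1, 233.6, 46.0]
tool_rot: [3.141, -0.001, 1.513]
force: [0.1, 0.1, -2.0]
width: 0.702
grip_force: 65.4
```

```bash
python3 go.py 506.5 233.5 25 86.7;python3 - <<'E'
from look import *
a,b=look("13",0)
# white dots in scene image near the tray
p=monitor.observe()['position']; y=np.radians(86.7);ex=np.array([np.cos(y),np.sin(y),0])
for s in(-1,1):
    P=p*[1,1,1]+[0,0,31]+s*47.3*ex
    print("scene exp",S.proj(P)[0].round(2),"got",dot(a,*S.proj(P)[0],0,2).round(2),"top exp",T.proj(P)[0].round(2),dot(b,*T.proj(P)[0],0,2).round(2),b[tuple(T.proj(P)[0].round().astype(int)[::-1])])
E
```

```text
t 42.1 p [507.1 233.6  46. ] rot [180.   -0.   86.7] F [ 0.1  0.1 -2. ] w 0.702 g 65.4
dx dy dz cm [-0.02 -0.06  2.1 ] roll 0.0
scene exp [243.02 178.88] got [243.21 178.78] top exp [237.21 208.61] [235.56 210.44] [142 157 166]
scene exp [250.51 168.63] got [249.98 168.9 ] top exp [209.53 207.25] [208.27 208.14] [128 141 150]
```

servo_tool(rows=[{"dx":0,"dy":-0.05,"dz":1.2,"roll":0,"hand":0.6},{"dx":0,"dy":0,"dz":0.6,"roll":0,"hand":0.6},{"dx":0,"dy":0,"dz":0.1,"roll":0,"hand":0.6},{"dx":0,"dy":0,"dz":0.1,"roll":0,"hand":0.6},{"dx":0,"dy":0,"dz":0,"roll":0,"hand":0.6}])

```text
t: 42.85
position: [506.3, 233.4, 25.7]
tool_rot: [3.141, -0.0, 1.514]
force: [-0.3, -0.5, -2.0]
width: 0.703
grip_force: 65.4
```

servo_tool(rows=[{"dx":0,"dy":0,"dz":0.15,"roll":0,"hand":0.6},{"dx":0,"dy":0,"dz":0,"roll":0,"hand":0.6}])

```text
t: 43.1
position: [506.4, 233.4, 24.3]
tool_rot: [3.141, -0.0, 1.514]
force: [0.3, -0.3, -1.5]
width: 0.702
grip_force: 65.5
```

servo_tool(rows=[{"dx":0,"dy":0,"dz":0.1,"roll":0,"hand":0.6},{"dx":0,"dy":0,"dz":0,"roll":0,"hand":0.6}])

```text
t: 43.35
position: [506.5, 233.4, 24.2]
tool_rot: [3.141, 0.0, 1.514]
force: [-2.8, -1.9, 9.3]
width: 0.701
grip_force: 66.7
```

servo_tool(rows=[{"dx":0,"dy":0,"dz":0.1,"roll":0,"hand":0.6},{"dx":0,"dy":0,"dz":0,"roll":0,"hand":0.6}])

```text
t: 43.6
position: [506.5, 233.4, 24.1]
tool_rot: [3.14, 0.001, 1.514]
force: [-7.4, -4.8, 19.8]
width: 0.699
grip_force: 67.8
```

servo_tool(rows=[{"dx":0,"dy":0,"dz":-0.15,"roll":0,"hand":0.6},{"dx":0,"dy":0,"dz":0,"roll":0,"hand":0.8},{"dx":0,"dy":0,"dz":0,"roll":0,"hand":1},{"dx":0,"dy":0,"dz":0,"roll":0,"hand":1},{"dx":0,"dy":0,"dz":1.2,"roll":0,"hand":1},{"dx":0,"dy":0,"dz":1.2,"roll":0,"hand":1},{"dx":0,"dy":0,"dz":0.3,"roll":0,"hand":1},{"dx":0,"dy":0,"dz":0,"roll":0,"hand":1}], grip_force=20)

```text
t: 44.6
position: [505.9, 233.3, -3.9]
tool_rot: [-3.141, 0.0, 1.514]
force: [1.0, -0.3, 0.1]
width: 1.001
grip_force: 0.0
```

servo_tool(rows=[{"dx":0,"dy":0,"dz":0,"roll":0,"hand":0.85},{"dx":0,"dy":0,"dz":0,"roll":0,"hand":0.75},{"dx":0,"dy":0,"dz":0,"roll":0,"hand":0.65},{"dx":0,"dy":0,"dz":0,"roll":0,"hand":0.65},{"dx":0,"dy":0,"dz":0,"roll":0,"hand":0.65}])

```text
t: 45.22
position: [505.8, 233.6, -3.0]
tool_rot: [-3.141, 0.0, 1.514]
force: [-4.2, -0.9, 6.1]
width: 0.726
grip_force: 22.7
```

servo_tool(rows=[{"dx":0,"dy":0,"dz":0,"roll":0,"hand":0.8},{"dx":0,"dy":0,"dz":0,"roll":0,"hand":1},{"dx":0,"dy":0,"dz":0,"roll":0,"hand":1},{"dx":0,"dy":0,"dz":-2,"roll":0,"hand":1},{"dx":0,"dy":0,"dz":-5,"roll":0,"hand":1},{"dx":0,"dy":0,"dz":-6,"roll":0,"hand":1},{"dx":0,"dy":0,"dz":-5,"roll":0,"hand":0.6},{"dx":-6,"dy":2,"dz":0,"roll":0,"hand":0.6},{"dx":-6,"dy":2,"dz":0,"roll":0,"hand":0.6},{"dx":-6,"dy":2,"dz":0,"roll":0,"hand":0.6}])

```text
t: 46.48
position: [555.8, 50.9, 178.5]
tool_rot: [3.139, -0.0, 1.515]
force: [0.5, -0.5, 0.1]
width: 0.598
grip_force: 0.0
```

servo_tool(rows=[{"dx":0,"dy":0,"dz":0,"roll":0,"hand":0.6}])

```text
t: 46.6
position: [556.7, 45.2, 177.5]
tool_rot: [3.141, 0.002, 1.504]
force: [-0.3, 0.4, 0.1]
width: 0.6
grip_force: 0.0
```

```bash
python3 - <<'E'
from look import *
from go import st
st()
a,b=look("14",0)
y=np.radians(86.7);ex=np.array([np.cos(y),np.sin(y),0]);c=np.array([504.9,234.4,0])
q=[dot(b,*T.proj(c+[0,0,56]+s*47.5*ex)[0],0,2) for s in(1,-1)]
line2(*[T.plane(x,56)[0] for x in q],"upper on pile")
qs=[dot(a,*S.proj(c+[0,0,56]+s*47.5*ex)[0],0,2) for s in(1,-1)]
print("scene got-exp",[(g-S.proj(c+[0,0,56]+s*47.5*ex)[0]).round(2) for g,s in zip(qs,(1,-1))])
print("tri",[tri([T,S],[u,v]).round(1) for u,v in zip(q,qs)])
h=cv2.cvtColor(b,cv2.COLOR_BGR2HSV);w=((h[...,0]<25)&(h[...,1]>60)&(h[...,2]>150))
for n,box in(("lid",(140,180,205,225)),):
    dk=np.clip(110-b.sum(2)/3.,0,None);print("handle",T.plane(wcent(dk,(155,196,186,206)),26))
    m=np.zeros(w.shape,np.uint8);m[box[1]:box[3],box[0]:box[2]]=w[box[1]:box[3],box[0]:box[2]]
    cc=max(cv2.findContours(cv2.morphologyEx(m,3,np.ones((5,5))),0,1)[0],key=cv2.contourArea)
    print(cv2.minAreaRect(T.plane(cc[:,0].astype(float),10)[:,:2].astype(np.float32)))
E
```

```text
t 46.6 p [556.7  45.2 177.5] rot [1.799e+02 1.000e-01 8.620e+01] F [-0.3  0.4  0.1] w 0.600 g 0.0
upper on pile [505.1 234.7  56. ] sep 93.9 yaw 86.4
scene got-exp [array([-0.08,  0.36]), array([0.12, 0.31])]
tri [array([507.8, 281.5,  54.6]), array([502.4, 187.9,  54.2])]
handle [[539.91789719 428.5791946   26.        ]]
((540.122314453125, 429.612548828125), (139.7323455810547, 61.776737213134766), 89.45682525634766)
```

servo_tool(rows=[{"dx":0,"dy":0,"dz":0,"roll":-3.3,"hand":0.5},{"dx":5.47,"dy":-0.26,"dz":0,"roll":0,"hand":0.5},{"dx":5.47,"dy":-0.26,"dz":0,"roll":0,"hand":0.5},{"dx":5.47,"dy":-0.26,"dz":0,"roll":0,"hand":0.5},{"dx":5.47,"dy":-0.26,"dz":0,"roll":0,"hand":0.5},{"dx":5.47,"dy":-0.26,"dz":0,"roll":0,"hand":0.5},{"dx":5.47,"dy":-0.26,"dz":0,"roll":0,"hand":0.5},{"dx":5.0,"dy":-0.26,"dz":0,"roll":0,"hand":0.5},{"dx":0,"dy":0,"dz":0,"roll":0,"hand":0.5},{"dx":0,"dy":0,"dz":0,"roll":0,"hand":0.5}])

```text
t: 47.95
position: [535.3, 432.2, 177.2]
tool_rot: [-3.141, -0.001, 1.575]
force: [0.1, -0.4, -0.6]
width: 0.501
grip_force: 0.0
```

```bash
python3 go.py 541.6 428.6 13 89.5; python3 - <<'E'
from look import *
a,b=look("15",0)
# is the lid still where it was (scene view)?
a0=cv2.imread("pics/s14.png")
u,v=S.proj([540,429,15])[0].astype(int);print(u,v,np.abs(a[v-8:v+12,u-14:u+14].astype(int)-a0[v-8:v+12,u-14:u+14]).mean())
E
```

```text
t 48.0 p [535.3 432.2 177.2] rot [-180.    -0.    90.2] F [ 0.1 -0.4 -0.6] w 0.501 g 0.0
dx dy dz cm [-0.38  0.63 16.41] roll 0.7
266 167 7.668452380952381
```

```bash
python3 - <<'E'
from m import *
for t in("11","14","15"):
    a=cv2.imread(f"pics/s{t}.png");u,v=S.proj([540,429,15])[0].astype(int)
    d=np.clip(105-a.max(2).astype(float),0,None);h=cv2.cvtColor(a,cv2.COLOR_BGR2HSV)
    w=((h[...,0]<25)&(h[...,1]>60)&(h[...,2]>140)).astype(float)
    bx=(u-14,v-9,u+15,v+13); print(t,wcent(w,bx),w[bx[1]:bx[3],bx[0]:bx[2]].sum(), wcent(np.clip(130-a.max(2).astype(float),0,None),(u-8,v-8,u+8,v+8)))
E
```

```text
11 [265.875  171.6125] 160.0 [263.66958185 163.90639519]
14 [265.77653631 170.3575419 ] 179.0 [264.16550218 163.41943231]
15 [265.34594595 170.43243243] 185.0 [264.99774662 163.98698047]
```

Lid unchanged. Align and descend.

servo_tool(rows=[{"dx":-0.38,"dy":0.63,"dz":2,"roll":0.7,"hand":0.5},{"dx":0,"dy":0,"dz":4,"roll":0,"hand":0.5},{"dx":0,"dy":0,"dz":4,"roll":0,"hand":0.5},{"dx":0,"dy":0,"dz":2.5,"roll":0,"hand":0.5},{"dx":0,"dy":0,"dz":0,"roll":0,"hand":0.5},{"dx":0,"dy":0,"dz":0,"roll":0,"hand":0.5}])

```text
t: 48.8
position: [543.9, 426.4, 52.3]
tool_rot: [3.141, -0.001, 1.558]
force: [-1.0, 0.5, 1.3]
width: 0.5
grip_force: 0.0
```

```bash
python3 go.py 541.6 428.6 13 89.5
```

```text
t 48.8 p [543.9 426.4  52.3] rot [180.   -0.   89.3] F [-1.   0.5  1.3] w 0.500 g 0.0
dx dy dz cm [ 0.21 -0.23  3.93] roll -0.2
```

servo_tool(rows=[{"dx":0.21,"dy":-0.22,"dz":1.5,"roll":-0.2,"hand":0.5},{"dx":0,"dy":0,"dz":1.5,"roll":0,"hand":0.5},{"dx":0,"dy":0,"dz":0.7,"roll":0,"hand":0.5},{"dx":0,"dy":0,"dz":0,"roll":0,"hand":0.5},{"dx":0,"dy":0,"dz":0,"roll":0,"hand":0.5}])

```text
t: 49.42
position: [541.1, 429.2, 15.0]
tool_rot: [3.141, -0.001, 1.563]
force: [-0.0, -0.1, 0.1]
width: 0.503
grip_force: 0.0
```

servo_tool(rows=[{"dx":0,"dy":0,"dz":0,"roll":0,"hand":0.3},{"dx":0,"dy":0,"dz":0,"roll":0,"hand":0.1},{"dx":0,"dy":0,"dz":0,"roll":0,"hand":0},{"dx":0,"dy":0,"dz":0,"roll":0,"hand":0},{"dx":0,"dy":0,"dz":0,"roll":0,"hand":0}], grip_force=50)

```text
t: 50.05
position: [541.3, 429.2, 15.3]
tool_rot: [3.141, -0.001, 1.563]
force: [-0.5, 0.5, 5.5]
width: 0.173
grip_force: 50.2
```

```bash
python3 go.py 541.6 428.6 13 89.5
```

```text
t 50.0 p [541.3 429.2  15.3] rot [179.9  -0.   89.5] F [-0.5  0.5  5.5] w 0.173 g 50.2
dx dy dz cm [-0.06  0.03  0.23] roll 0.0
```

servo_tool(rows=[{"dx":0,"dy":0,"dz":-2,"roll":0,"hand":0},{"dx":0,"dy":0,"dz":-4,"roll":0,"hand":0},{"dx":0,"dy":0,"dz":-5,"roll":3,"hand":0},{"dx":0,"dy":0,"dz":0,"roll":0,"hand":0},{"dx":0,"dy":0,"dz":0,"roll":0,"hand":0}])

```text
t: 50.68
position: [540.9, 428.7, 124.9]
tool_rot: [3.141, 0.0, 1.511]
force: [-0.6, -0.8, -1.3]
width: 0.17
grip_force: 49.4
```

```bash
python3 go.py 506.1 234.8 100 86.5
```

```text
t 50.7 p [540.9 428.7 124.9] rot [180.    0.   86.6] F [-0.6 -0.8 -1.3] w 0.170 g 49.4
dx dy dz cm [-19.56  -2.31   2.49] roll 0.1
```

servo_tool(rows=[{"dx":-3.0,"dy":-0.4,"dz":0,"roll":0.1,"hand":0},{"dx":-4.7,"dy":-0.55,"dz":0,"roll":0,"hand":0},{"dx":-4.7,"dy":-0.55,"dz":0,"roll":0,"hand":0},{"dx":-4.2,"dy":-0.5,"dz":0,"roll":0,"hand":0},{"dx":-2.96,"dy":-0.31,"dz":0,"roll":0,"hand":0},{"dx":0,"dy":0,"dz":2,"roll":0,"hand":0},{"dx":0,"dy":0,"dz":0,"roll":0,"hand":0},{"dx":0,"dy":0,"dz":0,"roll":0,"hand":0}])

```text
t: 51.68
position: [505.4, 235.6, 104.5]
tool_rot: [-3.14, -0.0, 1.51]
force: [0.5, 0.5, -1.1]
width: 0.167
grip_force: 49.3
```

```bash
python3 go.py 506.1 234.8 71.5 86.5
```

```text
t 51.7 p [505.4 235.6 104.5] rot [-179.9   -0.    86.5] F [ 0.5  0.5 -1.1] w 0.167 g 49.3
dx dy dz cm [-0.07  0.08  3.3 ] roll -0.0
```

servo_tool(rows=[{"dx":-0.07,"dy":0.07,"dz":1.5,"roll":0,"hand":0},{"dx":0,"dy":0,"dz":1.2,"roll":0,"hand":0},{"dx":0,"dy":0,"dz":0.2,"roll":0,"hand":0},{"dx":0,"dy":0,"dz":0.1,"roll":0,"hand":0},{"dx":0,"dy":0,"dz":0,"roll":0,"hand":0}])

```text
t: 52.3
position: [506.6, 234.6, 74.9]
tool_rot: [3.141, -0.0, 1.509]
force: [0.2, -0.0, -0.9]
width: 0.173
grip_force: 49.4
```

```bash
python3 go.py 506.1 234.8 71.5 86.5
```

```text
t 52.3 p [506.6 234.6  74.9] rot [180.   -0.   86.4] F [ 0.2 -0.  -0.9] w 0.173 g 49.4
dx dy dz cm [ 0.02 -0.05  0.34] roll -0.1
```

servo_tool(rows=[{"dx":0.02,"dy":-0.05,"dz":0.2,"roll":0,"hand":0},{"dx":0,"dy":0,"dz":0.1,"roll":0,"hand":0},{"dx":0,"dy":0,"dz":0.05,"roll":0,"hand":0},{"dx":0,"dy":0,"dz":0,"roll":0,"hand":0}])

```text
t: 52.8
position: [506.0, 234.6, 71.3]
tool_rot: [3.141, 0.0, 1.509]
force: [-2.1, -0.8, 0.8]
width: 0.17
grip_force: 49.7
```

servo_tool(rows=[{"dx":0,"dy":0,"dz":0.08,"roll":0,"hand":0},{"dx":0,"dy":0,"dz":0,"roll":0,"hand":0}])

```text
t: 53.05
position: [506.0, 234.6, 71.3]
tool_rot: [3.141, 0.0, 1.509]
force: [-3.6, -2.7, 9.1]
width: 0.17
grip_force: 50.7
```

servo_tool(rows=[{"dx":0,"dy":0,"dz":-0.08,"roll":0,"hand":0.15},{"dx":0,"dy":0,"dz":0,"roll":0,"hand":0.3},{"dx":0,"dy":0,"dz":0,"roll":0,"hand":0.4},{"dx":0,"dy":0,"dz":0,"roll":0,"hand":0.4},{"dx":0,"dy":0,"dz":-4,"roll":0,"hand":0.4},{"dx":0,"dy":0,"dz":-6,"roll":0,"hand":0.4},{"dx":-6,"dy":1,"dz":-2,"roll":0,"hand":0.6},{"dx":-6,"dy":1,"dz":0,"roll":0,"hand":0.6},{"dx":-6,"dy":1,"dz":0,"roll":0,"hand":0.6},{"dx":0,"dy":0,"dz":0,"roll":0,"hand":0.6}])

```text
t: 54.3
position: [525.3, 47.6, 190.2]
tool_rot: [-3.141, 0.003, 1.498]
force: [-0.1, -0.1, -0.1]
width: 0.606
grip_force: 0.0
```

```bash
python3 - <<'E'
from look import *
from go import st
st()
a,b=look("16",0)
def rect(img,cam,z,P,r):
    h=cv2.cvtColor(cv2.resize(img,None,fx=4,fy=4,interpolation=cv2.INTER_CUBIC),cv2.COLOR_BGR2HSV)
    w=((h[...,0]<25)&(h[...,1]>60)&(h[...,2]>140)).astype(np.uint8)
    u,v=((cam.proj(P)[0]+.5)*4-.5).astype(int);m=np.zeros_like(w);m[v-r:v+r,u-r:u+r]=w[v-r:v+r,u-r:u+r]
    c=max(cv2.findContours(cv2.morphologyEx(m,3,np.ones((35,35))),0,1)[0],key=cv2.contourArea)[:,0]
    return (c+.5)/4-.5
c=rect(b,T,66,[505,234.5,66],110)
print("top outline @66",cv2.minAreaRect(T.plane(c,66)[:,:2].astype(np.float32)))
b0=cv2.imread("pics/t14.png");c=rect(b0,T,56,[505,234.5,56],110)
print("before @56",cv2.minAreaRect(T.plane(c,56)[:,:2].astype(np.float32)))
b1=cv2.imread("pics/t11.png");c=rect(b1,T,28,[505,234.5,28],110)
print("lower @28",cv2.minAreaRect(T.plane(c,28)[:,:2].astype(np.float32)))
h=cv2.cvtColor(b,cv2.COLOR_BGR2HSV)
dk=np.clip(120-b.sum(2)/3.,0,None);u,v=T.proj([505,234.5,82])[0].round().astype(int)
q=wcent(dk,(u-15,v-5,u+16,v+6));print("handle @82",T.plane(q,82))
E
```

```text
t 54.3 p [525.3  47.6 190.2] rot [-1.80e+02  1.00e-01  8.59e+01] F [-0.1 -0.1 -0.1] w 0.606 g 0.0
top outline @66 ((503.03472900390625, 234.2484588623047), (145.64617919921875, 70.82555389404297), 86.09527587890625)
before @56 ((503.3232421875, 233.82745361328125), (143.3635711669922, 69.68848419189453), 86.70764923095703)
lower @28 ((503.9465637207031, 233.55142211914062), (143.3559112548828, 67.89291381835938), 86.81010437011719)
handle @82 [[504.60372475 235.89388705  82.        ]]
```

```bash
python3 - <<'E'
from m import *
y=np.radians(86.6);ex=np.array([np.cos(y),np.sin(y),0]);ey=np.array([-ex[1],ex[0],0]);c=np.array([505,234.5,0])
def edge(im,z,d,n,half,offs):
    g=im[...,2].astype(np.float32);r=[];t=np.arange(half-14,half+14,.25)
    pr=[]
    for o in offs:
        q=T.proj(c+[0,0,z]+t[:,None]*d+o*n).astype(np.float32)
        pr.append(cv2.remap(g,q[:,0].reshape(1,-1),q[:,1].reshape(1,-1),1)[0])
    p=np.mean(pr,0);hi=p[:30].max();lo=p[-20:].mean();th=(hi+lo)/2
    i=np.where(p>th)[0].max();return t[i]
for n,f,z in(("lower","t11",28),("upper","t14",56),("lid","t16",66)):
    im=cv2.imread(f"pics/{f}.png")
    print(n,"far +x end L/R",edge(im,z,ex,ey,69,range(-28,-15,2)),edge(im,z,ex,ey,69,range(15,29,2)),"far -y side",edge(im,z,-ey,ex,31,range(-62,-35,3)),edge(im,z,-ey,ex,31,range(36,63,3)))
im=cv2.imread("pics/t14.png")
im=cv2.imread("pics/t0.png") if 0 else cv2.imread("pics/top0.png")
E
```

```text
lower far +x end L/R 70.5 70.5 far -y side 44.75 44.75
upper far +x end L/R 70.0 70.0 far -y side 44.75 44.75
lid far +x end L/R 70.25 70.5 far -y side 30.5 31.25
```

```bash
python3 - <<'E'
from m import *
y=np.radians(86.6);ex=np.array([np.cos(y),np.sin(y),0]);ey=np.array([-ex[1],ex[0],0]);c=np.array([505,234.5,0])
t=np.arange(24,40,1.)
for n,f,z in(("lower","t11",28),("upper","t14",56),("lid","t16",66)):
    g=cv2.imread(f"pics/{f}.png")[...,2].astype(np.float32)
    for s in(-1,1):
        p=np.mean([cv2.remap(g,*[k.reshape(1,-1) for k in T.proj(c+[0,0,z]-t[:,None]*ey+s*o*ex).astype(np.float32).T],1)[0] for o in range(36,63,3)],0)
        print(n,s,p.astype(int))
E
```

```text
lower -1 [ 86 104 126 149 167 163 154 144 134 129 124 120 119 118 118 118]
lower 1 [ 95 112 130 147 156 165 171 162 148 134 123 119 116 113 112 113]
upper -1 [ 99 113 131 149 164 165 161 157 145 136 128 122 120 119 118 118]
upper 1 [ 98 113 128 146 163 180 190 175 156 137 125 121 117 114 114 114]
lid -1 [223 222 222 220 211 202 190 171 154 136 127 123 120 118 118 118]
lid 1 [222 223 223 222 222 216 197 177 157 142 132 122 117 116 115 115]
```

```bash
python3 -c "
from plant import workorder
print(workorder.close_job())"
```

```text
the job is handed in; nothing more can be done
None
```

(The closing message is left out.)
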